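Make up the sample tray

ROBOT

A 6-joint arm with a two-finger parallel gripper is mounted at the origin on a cart in front of the work surface, level with it; the furniture and walls round the work are solid. World frame = base frame: x ahead of the robot, y to its left, z up, the work surface at z = 0. Lengths are in mm, angles in rad, forces in N, time in s.
With the tool pointing down it reaches from about 350 to 875 mm from the base axis. Payload 4.2 kg.
Tool frame: the origin (TCP) lies on the centre line of the jaws, within the pads' length; the fingertips stand 22 mm ahead of it and the grasp point (between the pads) lies 3 mm ahead of it (arm.nose_length is the distance from the TCP to the fingertips, in mm); z points along the fingers, x is the direction in which the jaws open and shut, and the axes are right-handed (so a half turn about z gives the same grasp; the last joint's range is limited). The gripper opens to 85 mm and grips with 20 to 120 N. Pads are 22 mm wide; open, the fingers measure 114 mm over their backs; the gripper's body (76 mm by 85 mm) begins 54 mm behind the grasp point. The pads swing forward as they close: fully open they stand 13 mm farther back than shut.
Start: joints at [-0.975, 0.385, 0.008, 0, -1.194, -0.259], TCP at [206.558, -589.859, 253.312] pointing down, gripper open.
Joint ranges: [-3.14, 3.14], [-1.21, 2.06], [-1.07, 1.41], [-3.16, 2.05], [-2.99, -0.16], [-3.1, 3.1]. Speed limits (rad/s): [2.79, 2.79, 3.14, 3.14, 3.14, 3.14].

INTERFACE

Orientations are given as a unit quaternion [x, y, z, w].
In Python, from bench import telemetry, get_image, workorder, nets, arm gives the robot as it stands.
- The arm moves only by the tool apply_moves, never from a script. Its argument "steps" is a list of rows, each an object with "hand": the opening, from 0 (shut) to 1 (fully open); "xyz": the shift along the tool's x, y, z in cm, a list of three; "delta_rot": the turn, a rotation vector about the tool's x, y, z in rad, a list of three. In form: [{"hand": hand, "xyz": [x, y, z], "delta_rot": [wx, wy, wz]}, ...]. A call has 1 to 12 rows; each row is the pose to reach, as a shift and turn from the pose commanded when the call began, along the tool's axes at that moment; what a row does not reach only later rows make up. A row lasts 1/12 s, in which the tool goes at most 41.7 mm and 7.16 degrees, less where a joint would pass 70% of its speed; a pose out of reach is approached as far as the arm can. A call with a gripper value outside its range is refused whole. The fingers move at their own pace and stop on an object; the grip force is fixed at half the most. Time passes only in rows, so rows that repeat a pose let the fingers close. It gives the time, the measured TCP pose, the force and the opening at its end, in the units of the state.
- telemetry.read_state(): the state, without advancing time (a new reading comes with each control period).
- get_image(name): name is "scene" or "top"; returns a dict with "frame" (384x512x3 uint8, blue, green, red), "fx", "fy", "cx", "cy" (pixels), "origin" and "orientation" of the camera in the world. Camera axes: x right, y down, z forward; pixel columns grow to the right and rows downward; lengths in mm; the calibration is good to about 2 mm. A picture is of the moment at which its call begins. There is no depth.
- workorder.job_done(): hands the job in, once; it reports no verdict.
Trained networks look in a picture, given as the dict that the camera call returned (one of the last four; its "shot" number tells which), for a name from the list of things; names that differ only in an ending like _2 or _b are one class to them, and where a whole thing is asked for, a point or a joint stands for the part that bears it (a point fixed in the world has none). Each returns a list of dicts, best first, with "confidence" (0 to 1); they miss things now and then, are a little off and sometimes report something else, mostly with a low value. They report only what shows in the picture. A call takes as long as a camera call. They do not tell look-alikes from the thing itself.
- nets.recognise(picture, label): "xyz" ([x, y, z] in mm, in world coordinates, good to about 4 mm: the middle of the surface that is visible of it).
- nets.outline_of(picture, label): "pixels" (384x512 bool, what is visible of it).
- nets.pinpoint(picture, label): "xyz" ([x, y, z] in mm, in world coordinates, good to about 4 mm: a listed point, or the origin of a listed thing).
The state is a dict: "clock": time; "joints": joint angles; "joint_vel": joint speeds; "joint_efforts": joint torques, N m; "position": TCP position; "ee_rot": TCP orientation; "contact_force": force on the tool from outside, world axes, zero at the start; "wrist_torque": the same for the moment, N m; "gripper_width": finger opening in mm.
Only numpy, scipy, OpenCV 4.12 (cv2) and the standard library are available. Lean on these libraries where they do the work, as an engineer would, in place of code of your own. Each camera call takes 0.05 s, during which the arm holds its last target.

TASK

Make up the brown sample tray: lay the two purple-stoppered tubes that lie loose on the counter in the two blue cradles, one in each and resting squarely across both of its bars, stand the white lidded cup inside the wide blue ring and the small amber dropper vial inside the small blue ring. The red-stoppered tubes do not belong: leave them lying where they are.

Things in the scene. Friction and masses are not known exactly. Their poses are not given: they have to be found in the camera images.
- purple_1: one of two alike: sample tube lying on its side: dark red body with a white label, purple stopper at one end. 15 x 84 x 15 mm, about 14 g; it does not roll. Origin: middle of its underside; long axis along its own y, z up. Starts flat on the counter.
- purple_2: the other of two alike: sample tube lying on its side: dark red body with a white label, purple stopper at one end. 15 x 84 x 15 mm, about 14 g; it does not roll. Origin: middle of its underside; long axis along its own y, z up. Starts flat on the counter.
- red_1: look-alike that stays out: sample tube lying on its side: dark red body with a white label, bright red stopper at one end. 15 x 84 x 15 mm, about 14 g; it does not roll. Origin: middle of its underside; long axis along its own y, z up. Starts flat on the counter.
- red_2: another look-alike that stays out: sample tube lying on its side: dark red body with a white label, bright red stopper at one end. 15 x 84 x 15 mm, about 14 g; it does not roll. Origin: middle of its underside; long axis along its own y, z up. Starts flat on the counter.
- cup: white lidded specimen cup, standing: body 45 mm across to 44 mm high, lid 49 mm across from 45 to 55 mm high; 35 g. Origin: centre of its underside, z up.
- vial: small dropper vial, standing: amber round body 26 mm across to 42 mm high, white cap 17 mm across from 42 to 58 mm high; 20 g. Origin: centre of its underside, z up.
- cradle_1: one of two alike: blue tube cradle, 72 x 42 mm, fixed on the brown tray: two bars 8 mm thick at x = -29 and +29 mm, a 50 mm gap between them (floor z = 4 mm). Each has a flat seat at z = 20 mm, 32 mm wide in y, between cheeks up to z = 28 mm. A tube lies along x, across both bars, either way round. Origin: centre of underside, on the tray top (14 mm). The 4 holders stand in a row along y, 63 mm apart, in any order.
- cradle_2: the other of two alike: blue tube cradle, 72 x 42 mm, fixed on the brown tray: two bars 8 mm thick at x = -29 and +29 mm, a 50 mm gap between them (floor z = 4 mm). Each has a flat seat at z = 20 mm, 32 mm wide in y, between cheeks up to z = 28 mm. A tube lies along x, across both bars, either way round. Origin: centre of underside, on the tray top (14 mm). The 4 holders stand in a row along y, 63 mm apart, in any order.
- wide_ring: the wider blue round holder, fixed on the brown tray: outside 67 mm across, inside 61 mm, floor at z = 4 mm, rim at z = 10 mm. Origin: centre of its underside, on the tray top 14 mm above the counter; axes parallel to the cradles'.
- small_ring: the smaller blue round holder, fixed on the brown tray: outside 50 mm across, inside 44 mm, floor at z = 4 mm, rim at z = 10 mm. Origin: centre of its underside, on the tray top 14 mm above the counter; axes parallel to the cradles'.
There are look-alikes about, which are no part of the job. Of the things that look like the cup, the smallest one is meant. Leave any green look-alike of the red_1 alone.

How it is judged (in metres and radians):
At the end, for the whole second after the job is handed in: One purple-stoppered tube lies level on both bars of each cradle, within 12 mm and 0.35 rad of its middle line; cup and vial stand upright on the floors of the wide and small ring, within 11 and 12 mm of centre; both red-stoppered tubes within 25 mm of their start; all at rest ((((x of purple_1 in the frame of cradle_1 between -0.012 and 0.012 m and y of purple_1 in the frame of cradle_1 between -0.012 and 0.012 m and z of purple_1 in the frame of cradle_1 between 0.016 and 0.037 m and angle between the y axis of purple_1 and the x axis of cradle_1, either way round below 0.35 rad and angle between purple_1's own y axis and vertical between 1.47 and 1.67 rad) and (x of purple_2 in the frame of cradle_2 between -0.012 and 0.012 m and y of purple_2 in the frame of cradle_2 between -0.012 and 0.012 m and z of purple_2 in the frame of cradle_2 between 0.016 and 0.037 m and angle between the y axis of purple_2 and the x axis of cradle_2, either way round below 0.35 rad and angle between purple_2's own y axis and vertical between 1.47 and 1.67 rad)) or ((x of purple_1 in the frame of cradle_2 between -0.012 and 0.012 m and y of purple_1 in the frame of cradle_2 between -0.012 and 0.012 m and z of purple_1 in the frame of cradle_2 between 0.016 and 0.037 m and angle between the y axis of purple_1 and the x axis of cradle_2, either way round below 0.35 rad and angle between purple_1's own y axis and vertical between 1.47 and 1.67 rad) and (x of purple_2 in the frame of cradle_1 between -0.012 and 0.012 m and y of purple_2 in the frame of cradle_1 between -0.012 and 0.012 m and z of purple_2 in the frame of cradle_1 between 0.016 and 0.037 m and angle between the y axis of purple_2 and the x axis of cradle_1, either way round below 0.35 rad and angle between purple_2's own y axis and vertical between 1.47 and 1.67 rad))) and horizontal distance between cup and wide_ring below 0.011 m and z of cup in the frame of wide_ring below 0.008 m and angle between each of cup, vial's own z axis and vertical below 0.1 rad and horizontal distance between vial and small_ring below 0.012 m and z of vial in the frame of small_ring below 0.008 m and distance of each of red_1, red_2 from where it was at the start of the episode below 0.025 m and linear speed of each of purple_1, purple_2, red_1, red_2, cup, vial below 0.02 m/s); the robot touches nothing.
It fails at once if a red-stoppered tube is moved more than 25 mm (distance of any of red_1, red_2 from where it was at the start of the episode above 0.025 m).
It also fails if it takes over 112 s, if anything falls off the work surface, if the arm or the gripper's body presses on something with over 40 N, if the wrist force passes 120 N, or if a joint passes its speed limit or range.

## Working session

There is one attempt and no reset: what is moved stays moved. The work goes in short steps, Python scripts to look and compute and a tool call to move; the robot and the scene stay as the last step left them, time stands still between calls to the robot, and variables do not carry over. Pictures are saved under pics/ and viewed, and the job is handed in when it is done.

Besides the shell and the picture viewer there is one more tool, called after "Request:" by a JSON object that holds its "fn" and its "kwargs", one argument or row to a line. apply_moves: Moves the arm, as the interface text tells. Its arguments: {"type":"object","properties":{"steps":{"type":"array"}},"required":["steps"]}

```bash
mkdir -p pics; ls; python3 - <<'E'
from bench import telemetry, get_image
import cv2
s=telemetry.read_state();print(s)
for n in("scene","top"):
    p=get_image(n);cv2.imwrite(f"pics/{n}0.png",p["frame"]);print({k:v for k,v in p.items() if k!="frame"})
E
```

```text
pics
{'clock': 0.0, 'joints': array([-9.75396211e-01,  3.85525839e-01,  6.61418063e-03, -5.05165288e-04,
       -1.19399147e+00, -2.58599735e-01]), 'joint_vel': array([ 6.68277279e-06,  5.46676862e-04,  5.93327208e-04,  4.33300244e-04,
        9.41089446e-04, -8.15494536e-04]), 'joint_efforts': array([-1.70329713e-05, -3.92285657e+01,  1.88404298e+01,  4.18599442e+00,
       -4.51949338e-03, -1.79186287e-06]), 'position': array([ 206.38338466, -589.36636015,  252.23460048]), 'ee_rot': array([ 5.78664925e-01,  8.15564675e-01,  5.89354140e-04, -9.04118302e-04]), 'contact_force': array([-1.07050042,  0.27949623,  0.36669489]), 'wrist_torque': array([-0.02431275, -0.04528613,  0.01585657]), 'gripper_width': 85.32227205332494}
{'fx': 453.94044024271494, 'fy': 453.94044024271494, 'cx': 258.6084369173985, 'cy': 186.3071634362073, 'origin': array([-399.02078126,  521.35910937,  512.40195977]), 'orientation': array([-0.41878073,  0.71781258, -0.4776551 ,  0.28497964]), 'shot': 1}
{'fx': 483.2724073153206, 'fy': 483.2724073153206, 'cx': 256.09787407662685, 'cy': 195.74840151482442, 'origin': array([ 468.86832134,    2.12858976, 1511.45068042]), 'orientation': array([ 0.71392037, -0.69940306,  0.02805753, -0.01912698]), 'shot': 2}
```

```bash
python3 - <<'E'
import cv2
for n in("scene","top"):
    i=cv2.imread(f"pics/{n}0.png");cv2.imwrite(f"pics/{n}0b.png",cv2.resize(i,(800,600),interpolation=cv2.INTER_CUBIC))
E
```

```text
(no output)
```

View pics/top0.png

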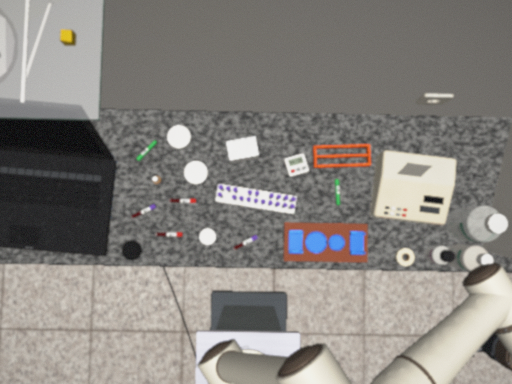

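View pics/scene0.png

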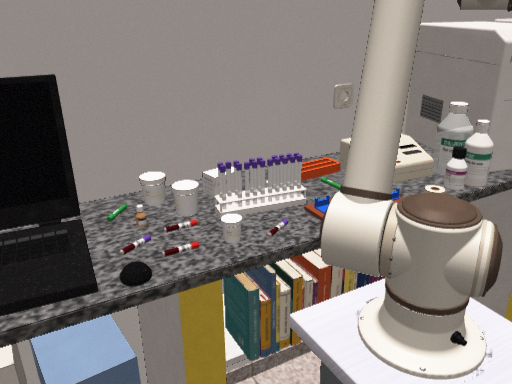

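Top view: tray with holders around (325,242). The cup-like things are at (178,136), (195,172) and (207,236), and the last looks smallest. Purple tubes are at (144,211) and (245,241), red ones at (183,200) and (170,234), and the vial at (155,180). Next, enlarged crops to confirm and measurements.

```bash
cat > h.py <<'E'
import numpy as np,cv2
from scipy.spatial.transform import Rotation as R
from bench import telemetry,get_image,nets
def ray(p,u,v):
    d=R.from_quat(p["orientation"]).apply([(u-p["cx"])/p["fx"],(v-p["cy"])/p["fy"],1]);return np.array(p["origin"]),d
def w(p,u,v,z):
    o,d=ray(p,u,v);return o+d*(z-o[2])/d[2]
def proj(p,X):
    c=R.from_quat(p["orientation"]).inv().apply(np.array(X)-p["origin"]);return p["fx"]*c[0]/c[2]+p["cx"],p["fy"]*c[1]/c[2]+p["cy"]
E
python3 - <<'E'
from h import *
p=get_image("top");f=p["frame"]
a=cv2.resize(f[120:270,110:270],None,fx=5,fy=5,interpolation=cv2.INTER_CUBIC)[:600*2]
cv2.imwrite("pics/t1.png",cv2.resize(f[125:265,115:275],None,fx=4.28,fy=4.28,interpolation=cv2.INTER_CUBIC)[:600,:800])
cv2.imwrite("pics/t2.png",cv2.resize(f[215:270,275:380],None,fx=7.5,fy=7.5,interpolation=cv2.INTER_CUBIC))
q=get_image("scene");g=q["frame"]
cv2.imwrite("pics/s1.png",cv2.resize(g[160:290,100:300],None,fx=4,fy=4,interpolation=cv2.INTER_CUBIC))
for n in["purple_1","red_1","cup","vial","cradle_1","wide_ring","small_ring"]:
  for P in(p,q):
    for r in nets.pinpoint(P,n)[:5]: print(n,P["shot"],np.round(r["xyz"]),round(r["confidence"],2),np.round(proj(P,r["xyz"])))
E
```

```text
purple_1 3 [425.  16.  -0.] 0.52 [245. 242.]
purple_1 3 [514. 334.   5.] 0.52 [143. 211.]
purple_1 4 [423.  22.   4.] 0.69 [275. 230.]
purple_1 4 [514. 337.   0.] 0.46 [134. 248.]
red_1 3 [553. 212.   3.] 0.66 [183. 200.]
red_1 3 [705. 333.   3.] 0.58 [146. 151.]
red_1 3 [446. 255.   0.] 0.55 [168. 234.]
red_1 3 [ 582. -269.    0.] 0.54 [337. 194.]
red_1 4 [550. 214.   3.] 0.75 [181. 227.]
red_1 4 [445. 255.  -1.] 0.51 [180. 253.]
red_1 4 [ 588. -269.   -3.] 0.42 [331. 186.]
cup 3 [745. 219.  -1.] 0.8 [183. 139.]
cup 3 [633. 167.  -0.] 0.64 [198. 175.]
cup 3 [442. 128.  -4.] 0.49 [209. 236.]
cup 4 [636. 166.   1.] 0.82 [187. 211.]
cup 4 [742. 224.  -6.] 0.78 [153. 203.]
cup 4 [442. 127.  -1.] 0.71 [233. 239.]
cup 4 [549. 211.   6.] 0.44 [182. 226.]
vial 3 [617. 291.   0.] 0.65 [159. 179.]
vial 4 [614. 292.  -0.] 0.77 [141. 226.]
cradle_1 3 [ 435. -327.   13.] 0.75 [356. 241.]
cradle_1 3 [ 431. -142.   14.] 0.67 [296. 241.]
cradle_1 3 [550. 212.   3.] 0.27 [183. 201.]
cradle_1 4 [440. 129.  -0.] 0.68 [232. 239.]
cradle_1 4 [ 434. -327.   16.] 0.57 [383. 194.]
cradle_1 4 [ 429. -138.   16.] 0.54 [329. 210.]
wide_ring 3 [ 430. -205.   13.] 0.68 [316. 242.]
wide_ring 3 [425.  14.  -1.] 0.24 [246. 242.]
small_ring 3 [ 431. -266.   11.] 0.68 [336. 242.]
```

View pics/t1.png

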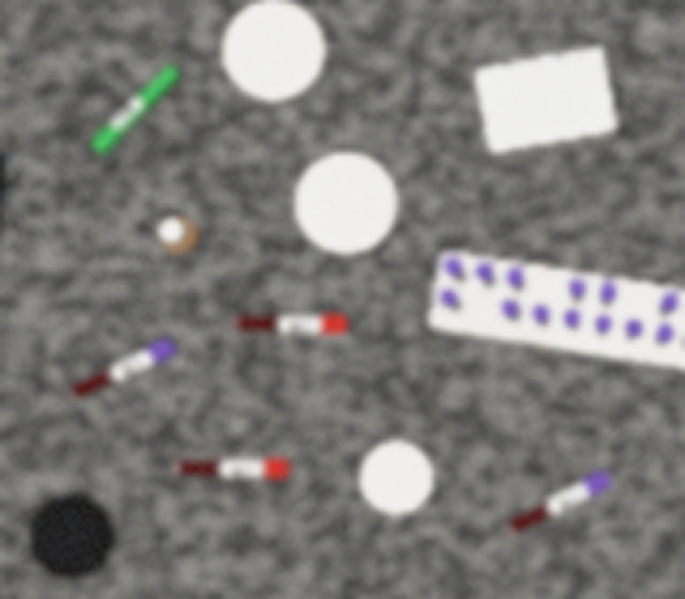

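View pics/t2.png

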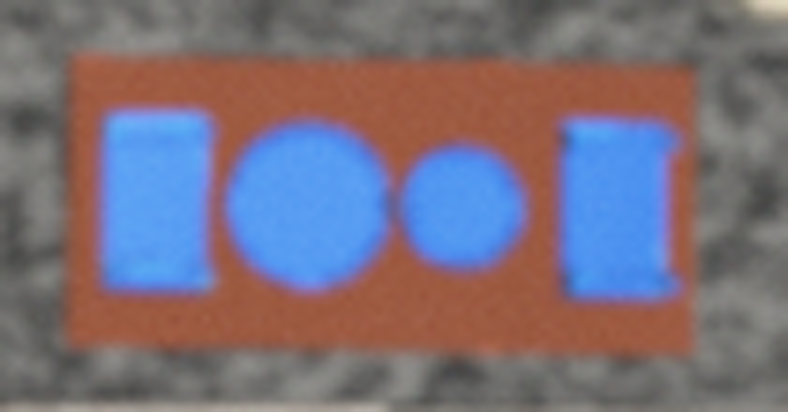

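View pics/s1.png

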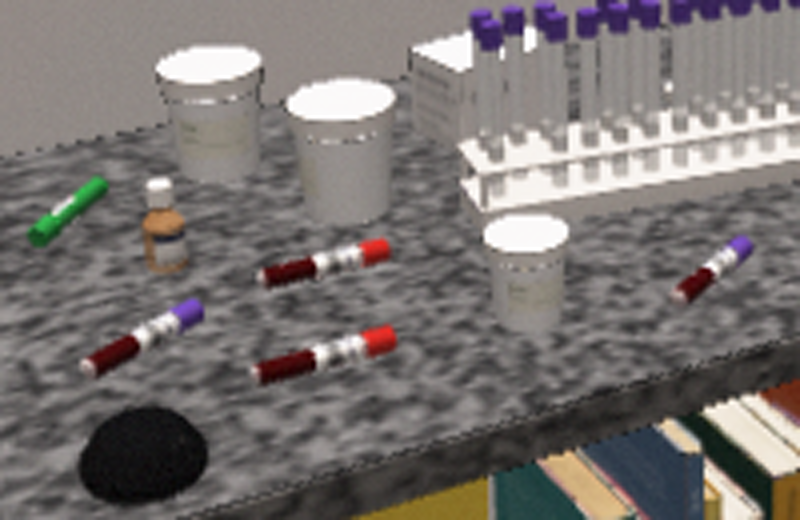

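The crops confirm three cups: (178,136) and (195,172) are both large, and (207,236) is clearly the smallest, so that is the one meant. The purple tubes are the ones with purple stoppers at (144,211) and (245,241). The green tube at (146,151) is a look-alike. Next, precise measurements.

```bash
python3 - <<'E'
from h import *
from bench import arm
print([ (a,getattr(arm,a)) for a in dir(arm) if a[0]!='_'])
p=get_image("top");q=get_image("scene")
for P in (p,q):
  for n in["purple_1","red_1"]:
    for r in nets.outline_of(P,n)[:5]:
        m=r["pixels"].astype(np.uint8);c=np.column_stack(np.nonzero(m)[::-1]).astype(np.float32)
        W=np.array([w(P,u,v,9)[:2] for u,v in c]); mu=W.mean(0); e,V=np.linalg.eigh(np.cov(W.T)); d=V[:,1]; t=(W-mu)@d
        mid=mu+d*(t.max()+t.min())/2
        print(n,P["shot"],round(r["confidence"],2),len(c),c.mean(0).round(1),"mean",mu.round(1),"mid",mid.round(1),"L",round(np.ptp(t),1),"ang",round(float(np.arctan2(d[1],d[0])),3))
for P in (p,q):
  f=P["frame"].astype(int);b=((f[...,0]-f[...,2]>90)&(f[...,0]>150)).astype(np.uint8)
  n,l,s,c=cv2.connectedComponentsWithStats(b)
  for i in range(1,n):
    if s[i,4]>60:
      print(P["shot"],s[i],c[i].round(1),w(P,*c[i],14+10)[:2].round(1),w(P,*c[i],14+25)[:2].round(1))
  for n,z in(("cup",55),("vial",58)):
    for r in nets.outline_of(P,n)[:4]:
        m=r["pixels"];ys,xs=np.nonzero(m);print(n,P["shot"],len(xs),xs.min(),xs.max(),ys.min(),ys.max(),xs.mean().round(1),ys.mean().round(1),w(P,xs.mean(),ys.mean(),z)[:2].round(1))
# tray rect
f=cv2.cvtColor(p["frame"],cv2.COLOR_BGR2HSV);f0=p["frame"].astype(int)
b=((f0[...,2]-f0[...,1]>40)|(f0[...,0]-f0[...,2]>90)).astype(np.uint8);b[:215]=0;b[270:]=0;b[:,:270]=0;b[:,385:]=0
c=np.column_stack(np.nonzero(b)[::-1]).astype(np.float32)
W=np.array([w(p,u,v,14)[:2] for u,v in c],np.float32);print(len(c),cv2.minAreaRect(W))
# edges fit: angle from vial cap bright
g=p["frame"].astype(int);m=(g.min(2)>170);
n,l,s,c=cv2.connectedComponentsWithStats(m.astype(np.uint8))
for i in range(1,n):
    if 10<s[i,4]<800 and 110<c[i][0]<280 and 120<c[i][1]<270: print(s[i],c[i].round(1),w(p,*c[i],55)[:2].round(1),w(p,*c[i],58)[:2].round(1))
E
```

```text
[('IKError', <class 'bench.IKError'>), ('nose_length', 22.0)]
red_1 5 0.64 330 [295.8 241. ] mean [ 431.5 -141.6] mid [ 430.3 -141.6] L 71.1 ang -3.139
red_1 5 0.43 100 [169.8 233.6] mean [446.4 248.5] mid [446.4 249.6] L 77.2 ang 1.575
purple_1 6 0.77 138 [134.4 244.8] mean [511.  335.8] mid [511.5 334.9] L 83.3 ang 2.075
red_1 6 0.63 105 [330.  182.7] mean [ 587.8 -264.7] mid [ 589.1 -264.7] L 95.4 ang 3.11
red_1 6 0.56 267 [181.3 248.7] mean [442.3 251.1] mid [442.3 251.6] L 87.1 ang 1.62
red_1 6 0.51 206 [180.7 225.4] mean [548.3 213.7] mid [548.2 214.6] L 83.9 ang 1.624
5 [289 230  14  23 303] [295.3 241. ] [ 431.7 -138.7] [ 432.1 -137.2]
5 [350 231  14  23 302] [356.4 242.1] [ 432.1 -326.9] [ 432.4 -323.6]
5 [306 232  21  21 348] [315.6 241.9] [ 430.3 -201.3] [ 430.7 -199.2]
5 [329 235  15  15 187] [336.  242.2] [ 430.7 -264. ] [ 431.1 -261.3]
cup 5 463 185 208 161 184 196.3 172.0 [634.6 167. ]
cup 5 485 168 191 125 149 179.4 137.0 [740.3 221.3]
cup 5 200 200 215 228 244 207.7 235.8 [443.1 127.5]
cup 5 65 235 256 236 248 245.5 241.8 [427.2  13.6]
vial 5 223 199 216 228 244 207.
[... 387 characters left out ...]
118.49418640136719, 257.9504699707031), 0.12176952511072159)
[167 125  24  24 444] [178.4 136.2] [742.7 224.5] [742.1 224. ]
[226 136  33  25 622] [241.9 147.9] [711.2  30.7] [710.7  30.6]
[142 148   6   7  14] [144.6 150.8] [695.8 325.3] [695.4 324.7]
[184 161  24  23 450] [195.3 172. ] [634.5 170.1] [634.2 169.7]
[152 176   6   6  24] [154.5 178.5] [612.2 292.5] [611.9 291.9]
[180 199  10   4  32] [184.6 200.3] [548.1 199.7] [547.9 199.3]
[141 207  10   7  36] [145.4 209.8] [517.2 316.6] [517.1 315.9]
[199 228  17  18 233] [207.  236.3] [441.5 129.4] [441.6 129.2]
[167 232   9   4  33] [171.  233.5] [447.5 237.4] [447.6 236.9]
[243 238   9   7  36] [247.2 240.9] [430.2   8.6] [430.3   8.6]
```

```bash
python3 - <<'E'
from h import *
p=get_image("top")
for n,a,b in(("A",(75,390),(175,347)),("B",(513,525),(608,480)),("r1",(238,323),(347,324)),("r2",(181,468),(289,469))):
  e=[w(p,(u+.5)/4.28-.5+115,(v+.5)/4.28-.5+125,8)[:2] for u,v in(a,b)]
  d=e[1]-e[0];print(n,(e[0]+e[1])/2,np.linalg.norm(d),np.arctan2(d[1],d[0]))
f=p["frame"][190:260,120:270].astype(int)
# non-grey/blobs: purple & white & darkred
hs=cv2.cvtColor(p["frame"],cv2.COLOR_BGR2HSV)
g=p["frame"].astype(int)
m=((g.max(2)-g.min(2)>35)|(g.min(2)>165)).astype(np.uint8);m=cv2.morphologyEx(m,cv2.MORPH_CLOSE,np.ones((3,3)))
n,l,s,c=cv2.connectedComponentsWithStats(m)
for i in range(1,n):
  if 40<s[i,4]<160 and 120<c[i][0]<270 and 185<c[i][1]<260:
    ys,xs=np.nonzero(l==i);W=np.array([w(p,u,v,9)[:2] for u,v in zip(xs,ys)],np.float32);print(c[i].round(1),s[i],cv2.minAreaRect(W),W.mean(0))
E
```

```text
A [515.740408   331.41910051] 78.27206157567338 -1.140620916323658
B [425.26365943  13.80962652] 75.95209198266737 -1.109897950632845
r1 [550.90701417 211.28261204] 79.06048994059945 -1.559138009040748
r2 [445.08234554 249.60011437] 77.91688471228812 -1.5601145844081763
[185.2 200.3] [171 198  26   6  97] ((549.9571533203125, 209.45388793945312), (15.568033218383789, 77.60974884033203), 1.1988518238067627) [550.7603 204.0443]
[145.4 209.8] [133 204  23  13  87] ((516.3958129882812, 330.67926025390625), (13.953530311584473, 75.6209487915039), 27.978830337524414) [518.7302  326.33942]
[171.8 233.9] [157 231  26   7 106] ((445.34344482421875, 249.48342895507812), (18.50318717956543, 77.19625091552734), 1.1469119787216187) [445.83102 242.52127]
[247.2 240.9] [235 235  23  14  85] ((426.29449462890625, 13.733234405517578), (13.817682266235352, 76.00374603271484), 27.63749122619629) [428.7202    8.72125]
```

```bash
cat >> h.py <<'E'
def go(x,y,z,yaw):
    s=telemetry.read_state();r=R.from_quat(s["ee_rot"])
    ca,sa=np.cos(yaw),np.sin(yaw)
    T=R.from_matrix(np.array([[ca,sa,0],[sa,-ca,0],[0,0,-1]]))
    d=r.inv().apply(np.array([x,y,z])-s["position"])/10
    rv=(r.inv()*T).as_rotvec()
    X=r.as_matrix()[:,0]
    print("shift cm",d.round(2),"rot",rv.round(3),"alt",((np.linalg.norm(rv)-2*np.pi)*rv/np.linalg.norm(rv)).round(3),"rows",np.ceil(max(np.linalg.norm(d)/4.17,np.linalg.norm(rv)/.125)),"now",s["position"].round(1),"yaw",np.arctan2(X[1],X[0]).round(3),"w",round(s["gripper_width"],1),"t",s["clock"],"F",s["contact_force"].round(1),"j",s["joints"].round(2))
E
python3 -c "
from h import *
go(424.5,16.2,200,3.615)"
```

```text
shift cm [50.   40.6   5.33] rot [-0.     0.    -1.707] alt [ 0.    -0.     4.576] rows 16.0 now [ 206.6 -589.9  253.3] yaw 1.908 w 85.4 t 1.45 F [-0.4  0.2 -0.7] j [-0.98  0.38  0.01  0.   -1.19 -0.26]
```

Request:
{"fn": "apply_moves", "kwargs": {
  "steps": [
    {"hand": 0.45,"xyz": [25,20.3,2.6],"delta_rot": [0,0,-0.85]},
    {"hand": 0.45,"xyz": [50,40.6,5.3],"delta_rot": [0,0,-1.707]},
    {"hand": 0.45,"xyz": [50,40.6,5.3],"delta_rot": [0,0,-1.707]},
    {"hand": 0.45,"xyz": [50,40.6,5.3],"delta_rot": [0,0,-1.707]},
    {"hand": 0.45,"xyz": [50,40.6,5.3],"delta_rot": [0,0,-1.707]},
    {"hand": 0.45,"xyz": [50,40.6,5.3],"delta_rot": [0,0,-1.707]},
    {"hand": 0.45,"xyz": [50,40.6,5.3],"delta_rot": [0,0,-1.707]},
    {"hand": 0.45,"xyz": [50,40.6,5.3],"delta_rot": [0,0,-1.707]},
    {"hand": 0.45,"xyz": [50,40.6,5.3],"delta_rot": [0,0,-1.707]},
    {"hand": 0.45,"xyz": [50,40.6,5.3],"delta_rot": [0,0,-1.707]},
    {"hand": 0.45,"xyz": [50,40.6,5.3],"delta_rot": [0,0,-1.707]},
    {"hand": 0.45,"xyz": [50,40.6,5.3],"delta_rot": [0,0,-1.707]}
  ]
}}

```text
clock: 2.45
position: [375.4, -119.0, 212.8]
ee_rot: [-0.136, 0.991, -0.0, 0.001]
contact_force: [1.4, -0.4, 0.6]
gripper_width: 38.6
```

```bash
python3 -c "
from h import *
go(424.5,16.2,120,3.615)"
```

```text
shift cm [-8.35 11.71  9.29] rot [-0.001  0.002 -0.201] alt [ 0.018 -0.05   6.082] rows 5.0 now [ 375.4 -119.   212.8] yaw -2.869 w 38.6 t 2.45 F [ 1.4 -0.4  0.6] j [ 0.11  0.02 -0.58  0.   -0.97  0.16]
```

Request:
{"fn": "apply_moves", "kwargs": {
  "steps": [
    {"hand": 0.45,"xyz": [-8.35,11.71,9.3],"delta_rot": [0,0,-0.201]},
    {"hand": 0.45,"xyz": [-8.35,11.71,9.3],"delta_rot": [0,0,-0.201]},
    {"hand": 0.45,"xyz": [-8.35,11.71,9.3],"delta_rot": [0,0,-0.201]},
    {"hand": 0.45,"xyz": [-8.35,11.71,9.3],"delta_rot": [0,0,-0.201]},
    {"hand": 0.45,"xyz": [-8.35,11.71,9.3],"delta_rot": [0,0,-0.201]},
    {"hand": 0.45,"xyz": [-8.35,11.71,9.3],"delta_rot": [0,0,-0.201]},
    {"hand": 0.45,"xyz": [-8.35,11.71,9.3],"delta_rot": [0,0,-0.201]},
    {"hand": 0.45,"xyz": [-8.35,11.71,9.3],"delta_rot": [0,0,-0.201]}
  ]
}}

```text
clock: 3.12
position: [425.0, 13.4, 120.0]
ee_rot: [-0.231, 0.973, 0.0, 0.001]
contact_force: [-0.6, 0.3, -0.4]
gripper_width: 38.9
```

```bash
python3 -c "
from h import *
go(424.5,16.2,25,3.615)
p=get_image('scene');cv2.imwrite('pics/s2.png',cv2.resize(p['frame'][130:290,180:380],None,fx=4,fy=3.7))
"
```

```text
shift cm [-0.08  0.28  9.5 ] rot [-0.     0.001 -0.007] alt [ 0.115 -0.949  6.202] rows 3.0 now [425.   13.4 120. ] yaw -2.676 w 38.9 t 3.1167 F [-0.6  0.3 -0.4] j [ 0.42  0.21 -0.65  0.   -0.72  0.05]
```

View pics/s2.png

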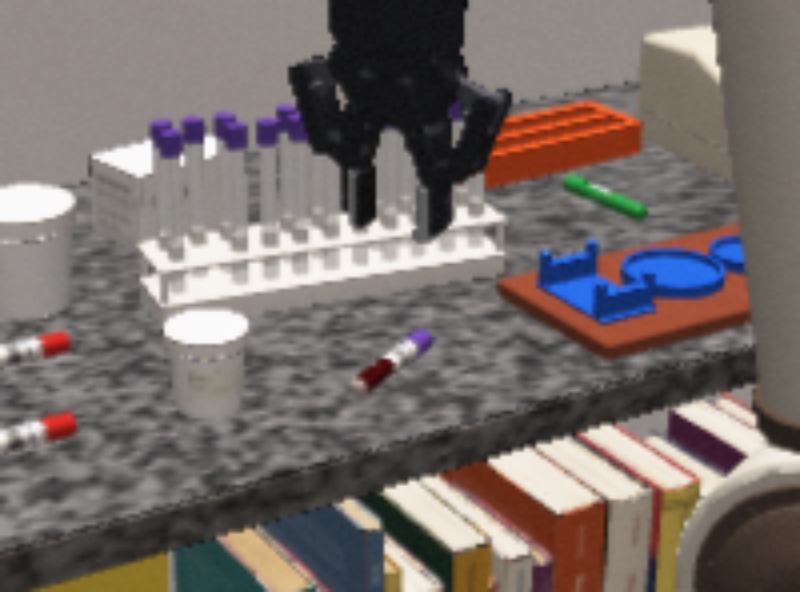

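The open gripper hovers over purple tube B at (395,360) in the crop. Descending and closing.

Request:
{"fn": "apply_moves", "kwargs": {
  "steps": [
    {"hand": 0.45,"xyz": [-0.08,0.28,3],"delta_rot": [0,0,0]},
    {"hand": 0.45,"xyz": [-0.08,0.28,6],"delta_rot": [0,0,0]},
    {"hand": 0.45,"xyz": [-0.08,0.28,8.5],"delta_rot": [0,0,0]},
    {"hand": 0.45,"xyz": [-0.08,0.28,9.5],"delta_rot": [0,0,0]},
    {"hand": 0.45,"xyz": [-0.08,0.28,9.5],"delta_rot": [0,0,0]},
    {"hand": 0,"xyz": [-0.08,0.28,9.5],"delta_rot": [0,0,0]},
    {"hand": 0,"xyz": [-0.08,0.28,9.5],"delta_rot": [0,0,0]},
    {"hand": 0,"xyz": [-0.08,0.28,9.5],"delta_rot": [0,0,0]},
    {"hand": 0,"xyz": [-0.08,0.28,9.5],"delta_rot": [0,0,0]},
    {"hand": 0,"xyz": [-0.08,0.28,9.5],"delta_rot": [0,0,0]},
    {"hand": 0,"xyz": [-0.08,0.28,9.5],"delta_rot": [0,0,0]},
    {"hand": 0,"xyz": [-0.08,0.28,9.5],"delta_rot": [0,0,0]}
  ]
}}

```text
clock: 4.17
position: [425.4, 17.0, 25.7]
ee_rot: [-0.232, 0.973, 0.0, 0.001]
contact_force: [-0.5, -2.3, 6.6]
gripper_width: 13.2
```

Request:
{"fn": "apply_moves", "kwargs": {
  "steps": [
    {"hand": 0,"xyz": [0,0,-3],"delta_rot": [0,0,0]},
    {"hand": 0,"xyz": [0,0,-7],"delta_rot": [0,0,0]},
    {"hand": 0,"xyz": [0,0,-10],"delta_rot": [0,0,0]},
    {"hand": 0,"xyz": [0,0,-10],"delta_rot": [0,0,0]},
    {"hand": 0,"xyz": [0,0,-10],"delta_rot": [0,0,0]}
  ]
}}

```text
clock: 4.58
position: [425.4, 17.4, 126.6]
ee_rot: [-0.231, 0.973, 0.001, 0.003]
contact_force: [0.4, 0.7, -1.2]
gripper_width: 13.4
```

```bash
python3 -c "
from h import *
go(430.7,-138.5,130,4.712)
p=get_image('scene');cv2.imwrite('pics/s3.png',cv2.resize(p['frame'][130:290,180:380],None,fx=4,fy=3.7))
"
```

```text
shift cm [  6.55 -14.16  -0.38] rot [-0.004  0.006 -1.104] alt [ 0.017 -0.027  5.18 ] rows 9.0 now [425.4  17.4 126.6] yaw -2.675 w 13.4 t 4.5833 F [ 0.4  0.7 -1.2] j [ 0.43  0.2  -0.64 -0.   -0.73  0.04]
```

View pics/s3.png

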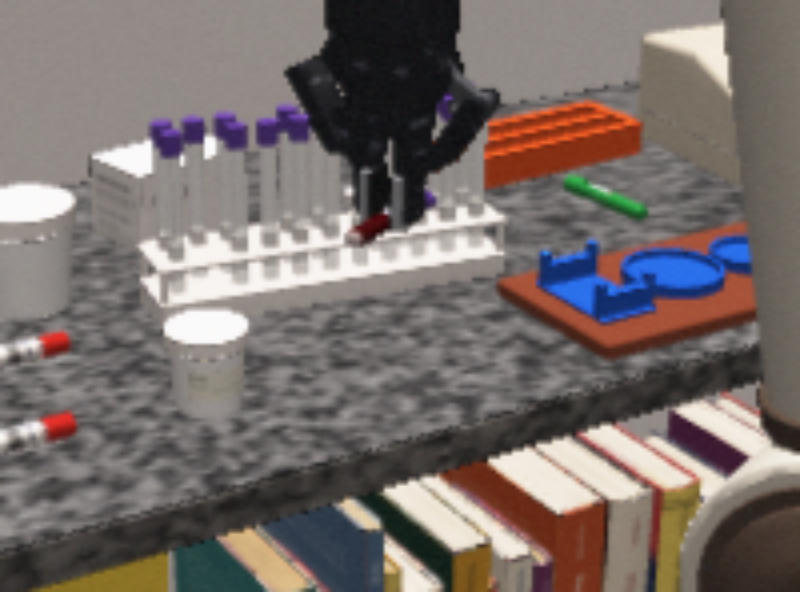

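Tube B is held (opening 13.3 mm). Next I carry it to above the left cradle.

Request:
{"fn": "apply_moves", "kwargs": {
  "steps": [
    {"hand": 0,"xyz": [3,-7,-0.4],"delta_rot": [0,0,-0.125]},
    {"hand": 0,"xyz": [6.55,-14.16,-0.4],"delta_rot": [0,0,-0.5]},
    {"hand": 0,"xyz": [6.55,-14.16,-0.4],"delta_rot": [0,0,-1.104]},
    {"hand": 0,"xyz": [6.55,-14.16,-0.4],"delta_rot": [0,0,-1.104]},
    {"hand": 0,"xyz": [6.55,-14.16,-0.4],"delta_rot": [0,0,-1.104]},
    {"hand": 0,"xyz": [6.55,-14.16,-0.4],"delta_rot": [0,0,-1.104]},
    {"hand": 0,"xyz": [6.55,-14.16,-0.4],"delta_rot": [0,0,-1.104]},
    {"hand": 0,"xyz": [6.55,-14.16,-0.4],"delta_rot": [0,0,-1.104]},
    {"hand": 0,"xyz": [6.55,-14.16,-0.4],"delta_rot": [0,0,-1.104]},
    {"hand": 0,"xyz": [6.55,-14.16,-0.4],"delta_rot": [0,0,-1.104]},
    {"hand": 0,"xyz": [6.55,-14.16,-0.4],"delta_rot": [0,0,-1.104]},
    {"hand": 0,"xyz": [6.55,-14.16,-0.4],"delta_rot": [0,0,-1.104]}
  ]
}}

```text
clock: 5.63
position: [428.8, -139.1, 127.2]
ee_rot: [-0.706, 0.708, 0.001, -0.001]
contact_force: [-0.0, 0.6, 0.2]
gripper_width: 13.9
```

```bash
python3 -c "
from h import *
go(430.7,-138.5,61,4.712)
p=get_image('scene');cv2.imwrite('pics/s4.png',cv2.resize(p['frame'][130:250,260:420],None,fx=5,fy=5))
q=get_image('top');cv2.imwrite('pics/t4.png',cv2.resize(q['frame'][200:280,260:380],None,fx=6,fy=6))
"
```

```text
shift cm [-0.05 -0.2   6.62] rot [ 0.003  0.    -0.002] alt [-5.392 -0.199  3.214] rows 2.0 now [ 428.8 -139.1  127.2] yaw -1.573 w 13.9 t 5.6333 F [-0.   0.6  0.2] j [ 0.05  0.24 -0.58 -0.   -0.76  1.52]
```

View pics/s4.png

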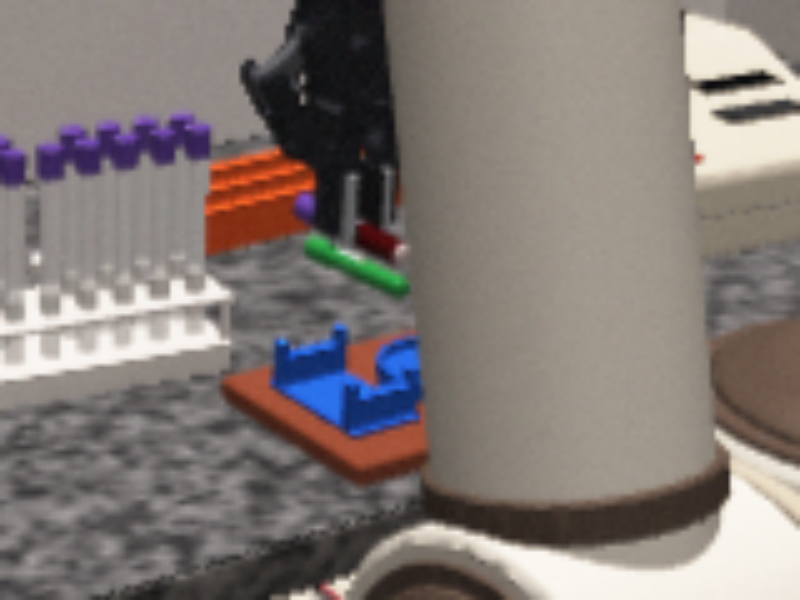

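View pics/t4.png

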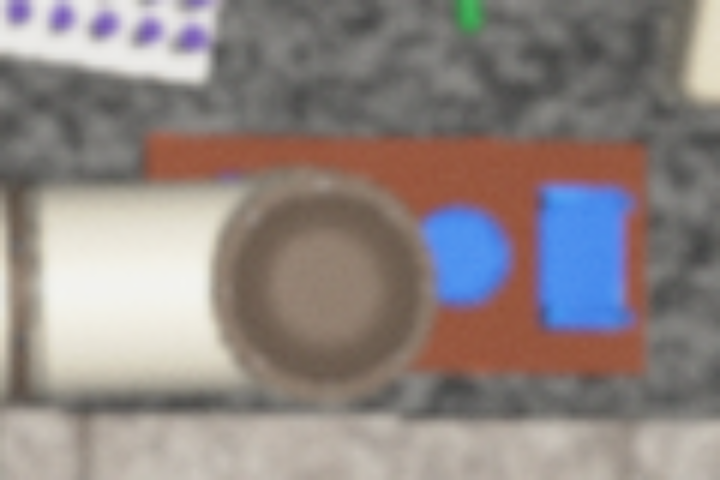

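```bash
python3 -c "
from h import *
p=get_image('scene')
for x in (386,428,470): print(x,[(np.array(proj(p,(x,-139,z)))-[260,130])*5 for z in (101,109,117)])
"
```

```text
386 [array([407.1113956 , 270.37733183]), array([408.12452478, 254.86483783]), array([409.14337016, 239.26482041])]
428 [array([353.17328206, 242.74776693]), array([354.00849647, 227.63137532]), array([354.84827965, 212.43229439])]
470 [array([302.40870302, 216.74383132]), array([303.08489917, 202.00447843]), array([303.76468484, 187.18688318])]
```

Request:
{"fn": "apply_moves", "kwargs": {
  "steps": [
    {"hand": 0,"xyz": [0,-0.15,2.5],"delta_rot": [0,0,0]},
    {"hand": 0,"xyz": [0,-0.15,5],"delta_rot": [0,0,0]},
    {"hand": 0,"xyz": [0,-0.15,5.5],"delta_rot": [0,0,0]},
    {"hand": 0,"xyz": [0,-0.15,5.5],"delta_rot": [0,0,0]},
    {"hand": 0,"xyz": [0,-0.15,5.5],"delta_rot": [0,0,0]}
  ]
}}

```text
clock: 6.2
position: [431.5, -139.1, 73.7]
ee_rot: [0.707, -0.707, 0.0, 0.0]
contact_force: [0.1, 0.4, -0.1]
gripper_width: 13.4
```

```bash
cat >> h.py <<'E'
def avg(n=5):
    P=[]
    for i in range(n):
        get_image("top");P.append(telemetry.read_state()["position"])
    P=np.array(P);print("avg",P.mean(0).round(1),"sd",P.std(0).round(1))
E
python3 -c "
from h import *
avg();go(430,-138.5,60.5,4.712)
"
```

```text
avg [ 432.  -139.1   74.4] sd [0.1 0.  0.1]
shift cm [-0.05  0.19  1.38] rot [-0.002  0.     0.001] alt [ 6.041 -0.135 -1.715] rows 1.0 now [ 431.8 -139.    74.3] yaw -1.571 w 13.5 t 6.45 F [-0.4 -1.   0.4] j [ 0.05  0.33 -0.63  0.   -0.61  1.52]
```

Request:
{"fn": "apply_moves", "kwargs": {
  "steps": [
    {"hand": 0,"xyz": [-0.05,0.15,0.7],"delta_rot": [0,0,0]},
    {"hand": 0,"xyz": [-0.05,0.15,1.3],"delta_rot": [0,0,0]},
    {"hand": 0,"xyz": [-0.05,0.15,1.3],"delta_rot": [0,0,0]},
    {"hand": 0,"xyz": [-0.05,0.15,1.3],"delta_rot": [0,0,0]},
    {"hand": 0,"xyz": [-0.05,0.15,1.3],"delta_rot": [0,0,0]}
  ]
}}

```text
clock: 6.87
position: [429.3, -138.6, 59.9]
ee_rot: [0.707, -0.707, -0.0, 0.0]
contact_force: [0.4, -0.6, -0.3]
gripper_width: 13.5
```

```bash
python3 -c "
from h import *
avg(2);go(430,-138.5,60,4.712)
p=get_image('scene');cv2.imwrite('pics/s5.png',cv2.resize(p['frame'][150:250,260:380],None,fx=6,fy=6))
"
```

```text
avg [ 429.4 -138.6   60. ] sd [0. 0. 0.]
shift cm [-0.01 -0.06  0.  ] rot [0.001 0.    0.   ] alt [-5.236 -0.251 -3.462] rows 1.0 now [ 429.4 -138.6   60. ] yaw -1.571 w 12.9 t 6.9667 F [-0.4  0.2 -1. ] j [ 0.05  0.35 -0.65 -0.   -0.57  1.52]
```

View pics/s5.png

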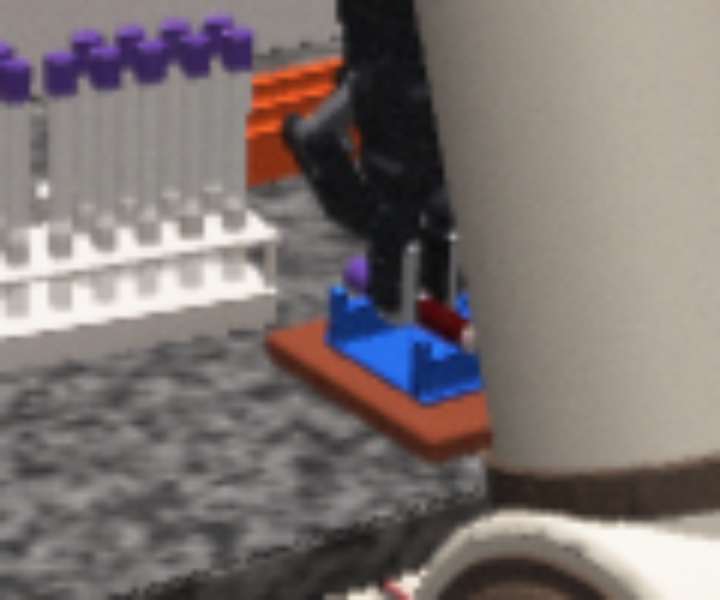

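Request:
{"fn": "apply_moves", "kwargs": {
  "steps": [
    {"hand": 0,"xyz": [0,0,0.15],"delta_rot": [0,0,0]},
    {"hand": 0,"xyz": [0,0,0.15],"delta_rot": [0,0,0]},
    {"hand": 0.35,"xyz": [0,0,0.15],"delta_rot": [0,0,0]},
    {"hand": 0.35,"xyz": [0,0,0.15],"delta_rot": [0,0,0]},
    {"hand": 0.35,"xyz": [0,0,0.15],"delta_rot": [0,0,0]},
    {"hand": 0.35,"xyz": [0,0,0.15],"delta_rot": [0,0,0]},
    {"hand": 0.35,"xyz": [0,0,-3],"delta_rot": [0,0,0]},
    {"hand": 0.35,"xyz": [0,0,-7],"delta_rot": [0,0,0]},
    {"hand": 0.35,"xyz": [0,0,-11],"delta_rot": [0,0,0]},
    {"hand": 0.35,"xyz": [0,0,-12],"delta_rot": [0,0,0]}
  ]
}}

```text
clock: 7.85
position: [432.9, -139.0, 186.2]
ee_rot: [0.708, -0.706, 0.004, -0.003]
contact_force: [0.9, 0.3, 0.5]
gripper_width: 30.5
```

```bash
python3 -c "
from h import *
go(514.5,333.8,170,3.62)
p=get_image('scene');cv2.imwrite('pics/s6.png',cv2.resize(p['frame'][150:250,260:380],None,fx=6,fy=6))
"
```

```text
shift cm [-47.27  -8.22   1.64] rot [-0.011  0.005  1.094] alt [ 0.051 -0.023 -5.189] rows 12.0 now [ 432.9 -139.   186.2] yaw -1.569 w 30.5 t 7.85 F [0.9 0.3 0.5] j [ 0.05  0.16 -0.5   0.   -0.9   1.52]
```

View pics/s6.png

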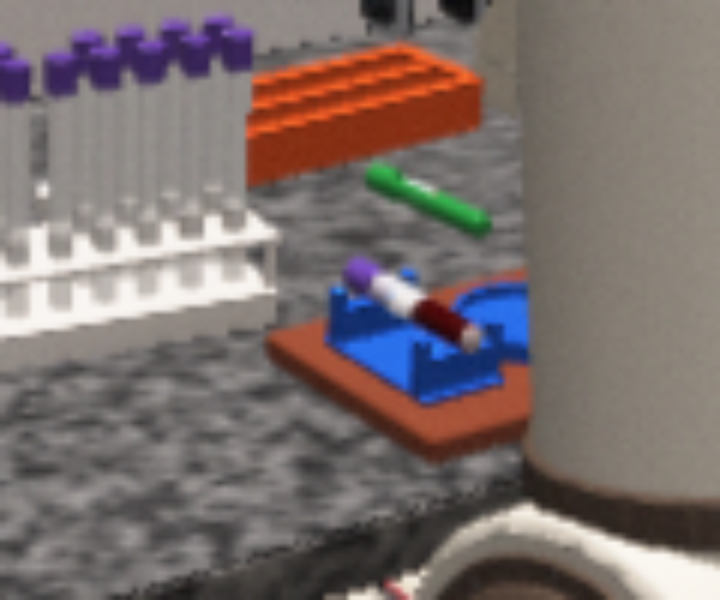

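Tube B lies across both bars, from (355,275) to (480,335) in the crop. On to purple tube A.

Request:
{"fn": "apply_moves", "kwargs": {
  "steps": [
    {"hand": 0.45,"xyz": [-47.3,-8.2,1.6],"delta_rot": [0,0,1.094]},
    {"hand": 0.45,"xyz": [-47.3,-8.2,1.6],"delta_rot": [0,0,1.094]},
    {"hand": 0.45,"xyz": [-47.3,-8.2,1.6],"delta_rot": [0,0,1.094]},
    {"hand": 0.45,"xyz": [-47.3,-8.2,1.6],"delta_rot": [0,0,1.094]},
    {"hand": 0.45,"xyz": [-47.3,-8.2,1.6],"delta_rot": [0,0,1.094]},
    {"hand": 0.45,"xyz": [-47.3,-8.2,1.6],"delta_rot": [0,0,1.094]},
    {"hand": 0.45,"xyz": [-47.3,-8.2,1.6],"delta_rot": [0,0,1.094]},
    {"hand": 0.45,"xyz": [-47.3,-8.2,1.6],"delta_rot": [0,0,1.094]},
    {"hand": 0.45,"xyz": [-47.3,-8.2,1.6],"delta_rot": [0,0,1.094]},
    {"hand": 0.45,"xyz": [-47.3,-8.2,1.6],"delta_rot": [0,0,1.094]},
    {"hand": 0.45,"xyz": [-47.3,-8.2,1.6],"delta_rot": [0,0,1.094]},
    {"hand": 0.45,"xyz": [-47.3,-8.2,1.6],"delta_rot": [0,0,1.094]}
  ]
}}

```text
clock: 8.9
position: [508.1, 318.4, 163.7]
ee_rot: [-0.236, 0.972, -0.0, -0.001]
contact_force: [1.0, -0.9, 0.3]
gripper_width: 38.5
```

```bash
python3 -c "
from h import *
go(514.5,333.8,90,3.62)
"
```

```text
shift cm [-1.29  1.08  7.37] rot [-0.    -0.002 -0.001] alt [1.109 4.918 3.746] rows 2.0 now [508.1 318.4 163.7] yaw -2.665 w 38.5 t 8.9 F [ 1.  -0.9  0.3] j [ 0.83  0.42 -0.18 -0.   -0.98 -0.35]
```

Request:
{"fn": "apply_moves", "kwargs": {
  "steps": [
    {"hand": 0.45,"xyz": [-1.2,1.0,4],"delta_rot": [0,0,0]},
    {"hand": 0.45,"xyz": [-1.2,1.0,7.4],"delta_rot": [0,0,0]},
    {"hand": 0.45,"xyz": [-1.2,1.0,7.4],"delta_rot": [0,0,0]},
    {"hand": 0.45,"xyz": [-1.2,1.0,7.4],"delta_rot": [0,0,0]},
    {"hand": 0.45,"xyz": [-1.2,1.0,7.4],"delta_rot": [0,0,0]},
    {"hand": 0.45,"xyz": [-1.2,1.0,7.4],"delta_rot": [0,0,0]},
    {"hand": 0.45,"xyz": [-1.2,1.0,7.4],"delta_rot": [0,0,0]},
    {"hand": 0.45,"xyz": [-1.2,1.0,7.4],"delta_rot": [0,0,0]}
  ]
}}

```text
clock: 9.57
position: [515.4, 331.1, 93.1]
ee_rot: [-0.236, 0.972, 0.001, 0.002]
contact_force: [0.1, -0.4, 0.3]
gripper_width: 38.4
```

```bash
python3 -c "
from h import *
p=get_image('scene');cv2.imwrite('pics/s7.png',cv2.resize(p['frame'][150:290,80:240],None,fx=4.2,fy=4.2))
avg(2);go(514.5,333.8,25,3.62)
"
```

```text
avg [515.  331.   92.2] sd [0.1 0.  0.2]
shift cm [-0.08  0.27  6.7 ] rot [ 0.001  0.002 -0.002] alt [-1.534 -4.119  4.486] rows 2.0 now [514.9 331.   92. ] yaw -2.665 w 38.6 t 9.7167 F [ 0.2 -0.1 -0.6] j [ 0.84  0.52 -0.22  0.   -0.83 -0.36]
```

View pics/s7.png

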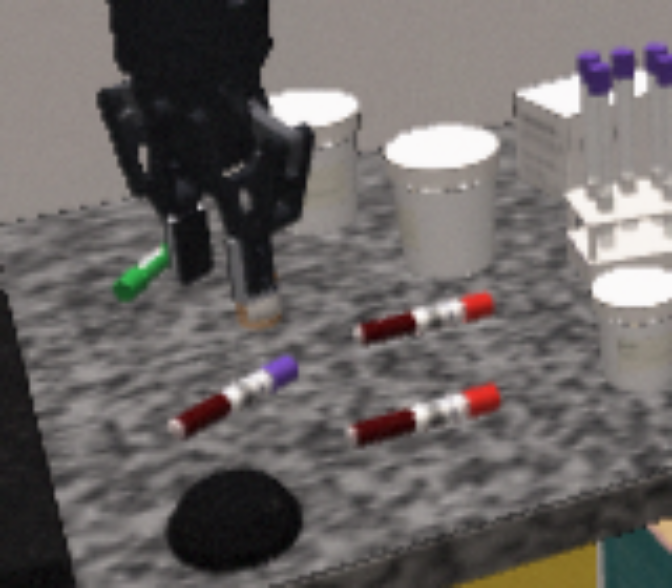

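The gripper stands above tube A (crop (235,395)) and everything else is clear of it. Descending and closing.

Request:
{"fn": "apply_moves", "kwargs": {
  "steps": [
    {"hand": 0.45,"xyz": [-0.08,0.27,3],"delta_rot": [0,0,0]},
    {"hand": 0.45,"xyz": [-0.08,0.27,5.5],"delta_rot": [0,0,0]},
    {"hand": 0.45,"xyz": [-0.08,0.27,6.65],"delta_rot": [0,0,0]},
    {"hand": 0.45,"xyz": [-0.08,0.27,6.65],"delta_rot": [0,0,0]},
    {"hand": 0.45,"xyz": [-0.08,0.27,6.65],"delta_rot": [0,0,0]},
    {"hand": 0,"xyz": [-0.08,0.27,6.65],"delta_rot": [0,0,0]},
    {"hand": 0,"xyz": [-0.08,0.27,6.65],"delta_rot": [0,0,0]},
    {"hand": 0,"xyz": [-0.08,0.27,6.65],"delta_rot": [0,0,0]},
    {"hand": 0,"xyz": [-0.08,0.27,6.65],"delta_rot": [0,0,0]},
    {"hand": 0,"xyz": [-0.08,0.27,6.65],"delta_rot": [0,0,0]},
    {"hand": 0,"xyz": [-0.08,0.27,6.65],"delta_rot": [0,0,0]},
    {"hand": 0,"xyz": [-0.08,0.27,6.65],"delta_rot": [0,0,0]}
  ]
}}

```text
clock: 10.72
position: [514.7, 334.3, 25.8]
ee_rot: [-0.236, 0.972, 0.0, 0.001]
contact_force: [-0.8, 0.4, 5.9]
gripper_width: 13.2
```

Request:
{"fn": "apply_moves", "kwargs": {
  "steps": [
    {"hand": 0,"xyz": [0,0,-3],"delta_rot": [0,0,0]},
    {"hand": 0,"xyz": [0,0,-7],"delta_rot": [0,0,0]},
    {"hand": 0,"xyz": [0,0,-11],"delta_rot": [0,0,0]},
    {"hand": 0,"xyz": [0,0,-14],"delta_rot": [0,0,0]},
    {"hand": 0,"xyz": [0,0,-14],"delta_rot": [0,0,0]},
    {"hand": 0,"xyz": [0,0,-14],"delta_rot": [0,0,0]}
  ]
}}

```text
clock: 11.22
position: [514.6, 334.4, 166.7]
ee_rot: [-0.236, 0.972, 0.002, 0.002]
contact_force: [-1.8, 0.5, -0.9]
gripper_width: 13.3
```

```bash
python3 -c "
from h import *
p=get_image('scene');cv2.imwrite('pics/s8.png',cv2.resize(p['frame'][120:290,80:280],None,fx=3.5,fy=3.5))
avg(2);go(430,-327.5,150,4.712)
"
```

```text
avg [513.3 333.  163. ] sd [0.  0.1 0.3]
shift cm [ 37.69 -54.87   1.43] rot [ 1.000e-03 -3.000e-03 -1.094e+00] alt [-0.006  0.016  5.189] rows 16.0 now [513.2 332.9 162.7] yaw -2.665 w 13.0 t 11.3667 F [-0.9 -0.4 -0.5] j [ 0.84  0.44 -0.15 -0.   -0.99 -0.36]
```

View pics/s8.png

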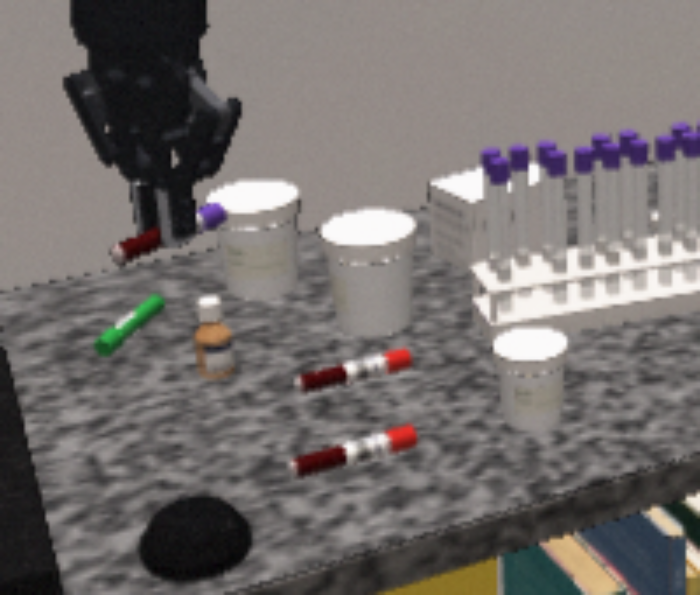

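Request:
{"fn": "apply_moves", "kwargs": {
  "steps": [
    {"hand": 0,"xyz": [3,-2,-3],"delta_rot": [0,0,-0.1]},
    {"hand": 0,"xyz": [18.85,-27.4,-5],"delta_rot": [0,0,-0.55]},
    {"hand": 0,"xyz": [18.85,-27.4,-5],"delta_rot": [0,0,-0.7]},
    {"hand": 0,"xyz": [18.85,-27.4,-5],"delta_rot": [0,0,-1.094]},
    {"hand": 0,"xyz": [37.7,-54.9,-5],"delta_rot": [0,0,-1.094]},
    {"hand": 0,"xyz": [37.7,-54.9,-5],"delta_rot": [0,0,-1.094]},
    {"hand": 0,"xyz": [37.7,-54.9,-5],"delta_rot": [0,0,-1.094]},
    {"hand": 0,"xyz": [37.7,-54.9,-5],"delta_rot": [0,0,-1.094]},
    {"hand": 0,"xyz": [37.7,-54.9,-5],"delta_rot": [0,0,-1.094]},
    {"hand": 0,"xyz": [37.7,-54.9,-5],"delta_rot": [0,0,-1.094]},
    {"hand": 0,"xyz": [37.7,-54.9,-5],"delta_rot": [0,0,-1.094]},
    {"hand": 0,"xyz": [37.7,-54.9,-5],"delta_rot": [0,0,-1.094]}
  ]
}}

```text
clock: 12.37
position: [451.7, -135.5, 207.8]
ee_rot: [0.707, -0.707, -0.001, 0.001]
contact_force: [1.4, 0.5, -1.0]
gripper_width: 13.3
```

```bash
python3 -c "
from h import *
go(430,-327.5,150,4.712)
"
```

```text
shift cm [19.2   2.17  5.79] rot [0.003 0.    0.001] alt [-5.888 -0.105 -2.18 ] rows 5.0 now [ 451.7 -135.5  207.8] yaw -1.57 w 13.3 t 12.3667 F [ 1.4  0.5 -1. ] j [ 0.05  0.17 -0.42 -0.   -0.99  1.52]
```

Request:
{"fn": "apply_moves", "kwargs": {
  "steps": [
    {"hand": 0,"xyz": [19.2,2.2,5.8],"delta_rot": [0,0,0]},
    {"hand": 0,"xyz": [19.2,2.2,5.8],"delta_rot": [0,0,0]},
    {"hand": 0,"xyz": [19.2,2.2,5.8],"delta_rot": [0,0,0]},
    {"hand": 0,"xyz": [19.2,2.2,5.8],"delta_rot": [0,0,0]},
    {"hand": 0,"xyz": [19.2,2.2,5.8],"delta_rot": [0,0,0]},
    {"hand": 0,"xyz": [19.2,2.2,5.8],"delta_rot": [0,0,0]},
    {"hand": 0,"xyz": [19.2,2.2,5.8],"delta_rot": [0,0,0]},
    {"hand": 0,"xyz": [19.2,2.2,5.8],"delta_rot": [0,0,0]},
    {"hand": 0,"xyz": [19.2,2.2,5.8],"delta_rot": [0,0,0]},
    {"hand": 0,"xyz": [19.2,2.2,5.8],"delta_rot": [0,0,0]}
  ]
}}

```text
clock: 13.2
position: [431.6, -324.7, 151.5]
ee_rot: [0.708, -0.706, 0.0, -0.0]
contact_force: [-0.1, 0.4, -0.0]
gripper_width: 12.8
```

```bash
python3 -c "
from h import *
avg(2)
go(430.5,-327,75,4.712)
p=get_image('scene');cv2.imwrite('pics/s9.png',cv2.resize(p['frame'][100:250,260:460],None,fx=4,fy=4))
q=get_image('top');cv2.imwrite('pics/t9.png',cv2.resize(q['frame'][200:280,260:400],None,fx=5,fy=5))
"
```

```text
avg [ 431.7 -324.7  151.7] sd [0. 0. 0.]
shift cm [0.22 0.12 7.67] rot [-0.001 -0.     0.003] alt [ 2.04   0.56  -5.914] rows 2.0 now [ 431.7 -324.7  151.7] yaw -1.569 w 13.7 t 13.3 F [ 0.6 -0.7  0.1] j [-0.34  0.34 -0.34 -0.   -0.89  1.92]
```

View pics/s9.png

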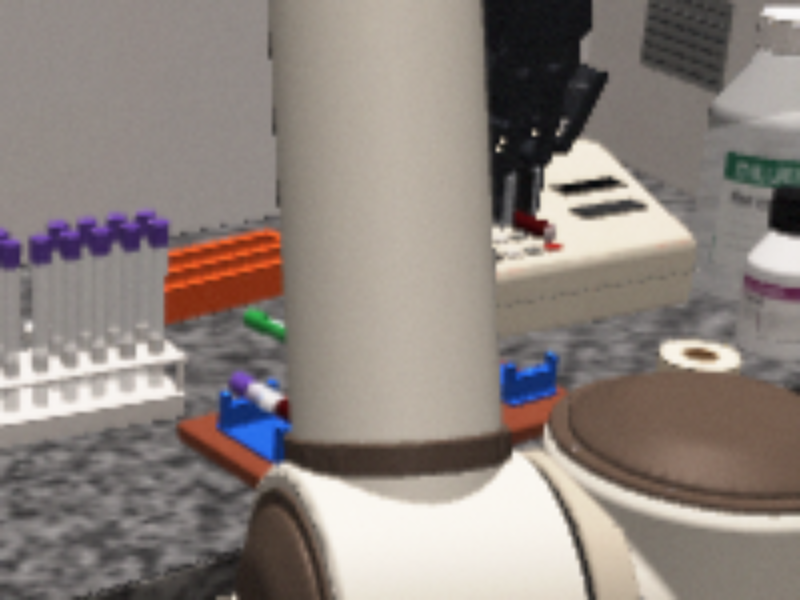

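View pics/t9.png

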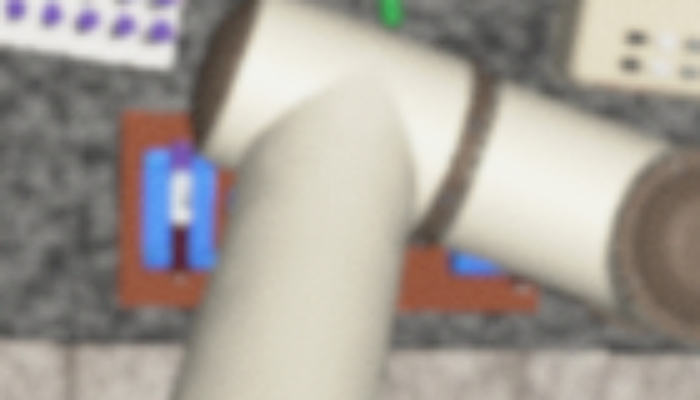

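Tube B lies centred in its cradle: at (180,213) in the top crop, with the cradle at (179,210). Now I check where along its length A is gripped, from its visible dark end at (552,240) in the scene crop.

```bash
python3 -c "
from h import *
p=get_image('scene')
for x in (380,386,390,395): print(x,(np.array(proj(p,(x,-324.7,133.5)))-[260,100])*4)
"
```

```text
380 [566.35254322 236.18877874]
386 [559.37414467 233.55080271]
390 [554.7542998  231.80440775]
395 [549.0155872  229.63505812]
```

Request:
{"fn": "apply_moves", "kwargs": {
  "steps": [
    {"hand": 0,"xyz": [0.25,0.12,3.5],"delta_rot": [0,0,0]},
    {"hand": 0,"xyz": [0.25,0.12,7.0],"delta_rot": [0,0,0]},
    {"hand": 0,"xyz": [0.25,0.12,7.7],"delta_rot": [0,0,0]},
    {"hand": 0,"xyz": [0.25,0.12,7.7],"delta_rot": [0,0,0]},
    {"hand": 0,"xyz": [0.25,0.12,7.7],"delta_rot": [0,0,0]},
    {"hand": 0,"xyz": [0.25,0.12,7.7],"delta_rot": [0,0,0]},
    {"hand": 0,"xyz": [0.25,0.12,7.7],"delta_rot": [0,0,0]}
  ]
}}

```text
clock: 14.03
position: [431.3, -328.8, 76.2]
ee_rot: [0.707, -0.707, 0.002, -0.001]
contact_force: [0.0, 0.5, 0.0]
gripper_width: 13.5
```

```bash
python3 -c "
from h import *
avg(2)
go(430.5,-327,59.5,4.712)
"
```

```text
avg [ 430.9 -328.6   75.9] sd [0.1 0.1 0.1]
shift cm [-0.16  0.04  1.62] rot [-0.003 -0.001  0.001] alt [ 5.604  2.322 -1.625] rows 1.0 now [ 430.8 -328.6   75.7] yaw -1.57 w 13.0 t 14.1333 F [ 0.3  1.  -0.5] j [-0.35  0.44 -0.42  0.   -0.71  1.92]
```

Request:
{"fn": "apply_moves", "kwargs": {
  "steps": [
    {"hand": 0,"xyz": [-0.12,0.12,0.8],"delta_rot": [0,0,0]},
    {"hand": 0,"xyz": [-0.12,0.12,1.55],"delta_rot": [0,0,0]},
    {"hand": 0,"xyz": [-0.12,0.12,1.55],"delta_rot": [0,0,0]},
    {"hand": 0,"xyz": [-0.12,0.12,1.7],"delta_rot": [0,0,0]},
    {"hand": 0,"xyz": [-0.12,0.12,1.7],"delta_rot": [0,0,0]},
    {"hand": 0,"xyz": [-0.12,0.12,1.7],"delta_rot": [0,0,0]},
    {"hand": 0,"xyz": [-0.12,0.12,1.7],"delta_rot": [0,0,0]}
  ]
}}

```text
clock: 14.72
position: [429.2, -327.2, 59.7]
ee_rot: [0.708, -0.707, 0.001, 0.0]
contact_force: [-4.1, 4.4, 19.6]
gripper_width: 13.6
```

```bash
python3 -c "
from h import *
avg(2)
go(430.5,-327,59.5,4.712)
p=get_image('scene');cv2.imwrite('pics/s10.png',cv2.resize(p['frame'][120:240,320:440],None,fx=5,fy=5))
"
```

```text
avg [ 429.1 -327.2   59.6] sd [0. 0. 0.]
shift cm [-0.02 -0.13  0.01] rot [-0.001 -0.001  0.002] alt [ 1.986  2.99  -5.154] rows 1.0 now [ 429.2 -327.2   59.6] yaw -1.569 w 13.1 t 14.8167 F [-3.4  4.9 19.1] j [-0.35  0.46 -0.44  0.   -0.67  1.92]
```

View pics/s10.png

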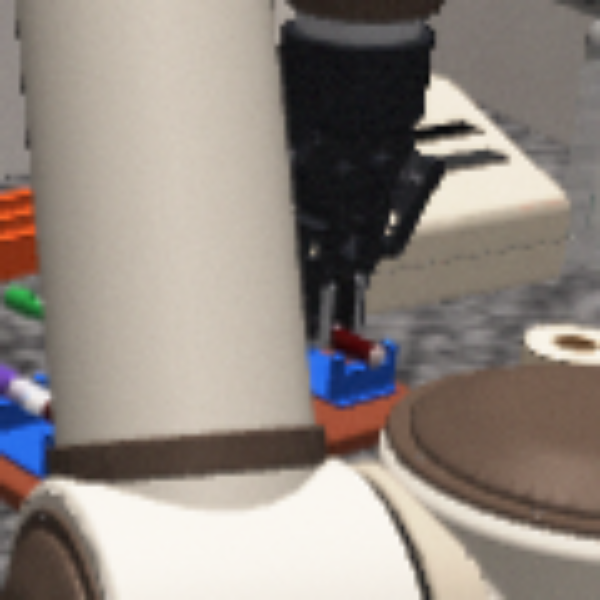

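The tube rests on the seat (19 N upward). Ease up 1 mm, release, retreat.

Request:
{"fn": "apply_moves", "kwargs": {
  "steps": [
    {"hand": 0,"xyz": [0,0,-0.1],"delta_rot": [0,0,0]},
    {"hand": 0,"xyz": [0,0,-0.1],"delta_rot": [0,0,0]},
    {"hand": 0.35,"xyz": [0,0,-0.1],"delta_rot": [0,0,0]},
    {"hand": 0.35,"xyz": [0,0,-0.1],"delta_rot": [0,0,0]},
    {"hand": 0.35,"xyz": [0,0,-0.1],"delta_rot": [0,0,0]},
    {"hand": 0.35,"xyz": [0,0,-0.1],"delta_rot": [0,0,0]},
    {"hand": 0.35,"xyz": [0,0,-3],"delta_rot": [0,0,0]},
    {"hand": 0.35,"xyz": [0,0,-7],"delta_rot": [0,0,0]},
    {"hand": 0.35,"xyz": [0,0,-11],"delta_rot": [0,0,0]},
    {"hand": 0.35,"xyz": [0,0,-13],"delta_rot": [0,0,0]},
    {"hand": 0.35,"xyz": [0,0,-13],"delta_rot": [0,0,0]}
  ]
}}

```text
clock: 15.78
position: [431.4, -328.5, 192.6]
ee_rot: [0.708, -0.707, 0.005, -0.002]
contact_force: [-0.9, -0.1, -0.8]
gripper_width: 30.0
```

```bash
python3 -c "
from h import *
for Y in (3.1416,0):
  go(441.8,128.5,170,Y)
"
```

```text
shift cm [-45.71  -1.07   2.03] rot [-0.012  0.004  1.572] alt [ 0.035 -0.011 -4.711] rows 13.0 now [ 431.4 -328.5  192.6] yaw -1.57 w 30.0 t 15.7833 F [-0.9 -0.1 -0.8] j [-0.35  0.29 -0.29  0.   -0.97  1.92]
shift cm [-45.71  -1.07   2.03] rot [-0.004 -0.012 -1.57 ] alt [0.011 0.035 4.713] rows 13.0 now [ 431.4 -328.5  192.6] yaw -1.57 w 30.0 t 15.7833 F [-0.9 -0.1 -0.8] j [-0.35  0.29 -0.29  0.   -0.97  1.92]
```

Request:
{"fn": "apply_moves", "kwargs": {
  "steps": [
    {"hand": 1,"xyz": [-45.7,-1.1,2.0],"delta_rot": [0,0,1.572]},
    {"hand": 1,"xyz": [-45.7,-1.1,2.0],"delta_rot": [0,0,1.572]},
    {"hand": 1,"xyz": [-45.7,-1.1,2.0],"delta_rot": [0,0,1.572]},
    {"hand": 1,"xyz": [-45.7,-1.1,2.0],"delta_rot": [0,0,1.572]},
    {"hand": 1,"xyz": [-45.7,-1.1,2.0],"delta_rot": [0,0,1.572]},
    {"hand": 1,"xyz": [-45.7,-1.1,2.0],"delta_rot": [0,0,1.572]},
    {"hand": 1,"xyz": [-45.7,-1.1,2.0],"delta_rot": [0,0,1.572]},
    {"hand": 1,"xyz": [-45.7,-1.1,2.0],"delta_rot": [0,0,1.572]},
    {"hand": 1,"xyz": [-45.7,-1.1,2.0],"delta_rot": [0,0,1.572]},
    {"hand": 1,"xyz": [-45.7,-1.1,2.0],"delta_rot": [0,0,1.572]},
    {"hand": 1,"xyz": [-45.7,-1.1,2.0],"delta_rot": [0,0,1.572]},
    {"hand": 1,"xyz": [-45.7,-1.1,2.0],"delta_rot": [0,0,1.572]}
  ]
}}

```text
clock: 16.78
position: [438.7, 97.7, 167.8]
ee_rot: [-0.147, 0.989, -0.0, -0.001]
contact_force: [1.2, 0.1, -0.2]
gripper_width: 85.5
```

Request:
{"fn": "apply_moves", "kwargs": {
  "steps": [
    {"hand": 1,"xyz": [0,0,0],"delta_rot": [0,0,0]},
    {"hand": 1,"xyz": [0,0,0],"delta_rot": [0,0,0]},
    {"hand": 1,"xyz": [0,0,0],"delta_rot": [0,0,0]},
    {"hand": 1,"xyz": [0,0,0],"delta_rot": [0,0,0]}
  ]
}}

```text
clock: 17.12
position: [439.2, 95.4, 168.1]
ee_rot: [-0.15, 0.989, -0.0, -0.001]
contact_force: [0.2, 1.4, -0.2]
gripper_width: 85.4
```

```bash
python3 -c "
from h import *
go(441.8,128.5,110,3.1416)
p=get_image('scene');cv2.imwrite('pics/s11.png',cv2.resize(p['frame'][100:270,150:420],None,fx=2.9,fy=2.9))
"
```

```text
shift cm [-1.24  3.09  5.81] rot [-0.001 -0.001  0.301] alt [ 0.01   0.029 -5.983] rows 3.0 now [439.2  95.4 168.1] yaw -2.841 w 85.4 t 17.1167 F [ 0.2  1.4 -0.2] j [ 0.58  0.18 -0.53 -0.   -0.87 -0.28]
```

View pics/s11.png

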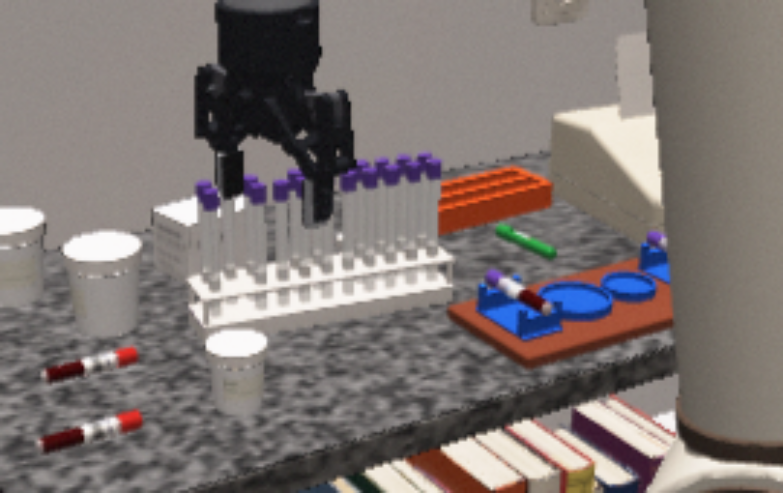

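Request:
{"fn": "apply_moves", "kwargs": {
  "steps": [
    {"hand": 1,"xyz": [-1.24,3.1,2],"delta_rot": [0,0,0.301]},
    {"hand": 1,"xyz": [-1.24,3.1,4],"delta_rot": [0,0,0.301]},
    {"hand": 1,"xyz": [-1.24,3.1,5.8],"delta_rot": [0,0,0.301]},
    {"hand": 1,"xyz": [-1.24,3.1,5.8],"delta_rot": [0,0,0.301]},
    {"hand": 1,"xyz": [-1.24,3.1,5.8],"delta_rot": [0,0,0.301]},
    {"hand": 1,"xyz": [-1.24,3.1,5.8],"delta_rot": [0,0,0.301]},
    {"hand": 1,"xyz": [-1.24,3.1,5.8],"delta_rot": [0,0,0.301]},
    {"hand": 1,"xyz": [-1.24,3.1,5.8],"delta_rot": [0,0,0.301]}
  ]
}}

```text
clock: 17.83
position: [442.9, 129.6, 111.9]
ee_rot: [-0.0, 1.0, 0.001, 0.001]
contact_force: [0.4, -0.2, -0.3]
gripper_width: 85.4
```

```bash
python3 -c "
from h import *
avg(2)
go(441.8,128.5,40,3.1416)
"
```

```text
avg [442.7 129.6 111.6] sd [0.1 0.  0.1]
shift cm [ 0.09 -0.12  7.15] rot [0.001 0.002 0.   ] alt [-3.571 -5.039 -1.144] rows 2.0 now [442.6 129.6 111.6] yaw -3.141 w 85.2 t 17.9333 F [-0.1  0.3  0. ] j [ 0.64  0.28 -0.57  0.   -0.72 -0.64]
```

Request:
{"fn": "apply_moves", "kwargs": {
  "steps": [
    {"hand": 1,"xyz": [0.09,-0.1,2.5],"delta_rot": [0,0,0]},
    {"hand": 1,"xyz": [0.09,-0.1,5],"delta_rot": [0,0,0]},
    {"hand": 1,"xyz": [0.09,-0.1,7.3],"delta_rot": [0,0,0]},
    {"hand": 1,"xyz": [0.09,-0.1,7.3],"delta_rot": [0,0,0]},
    {"hand": 1,"xyz": [0.09,-0.1,7.3],"delta_rot": [0,0,0]},
    {"hand": 0,"xyz": [0.09,-0.1,7.3],"delta_rot": [0,0,0]},
    {"hand": 0,"xyz": [0.09,-0.1,7.3],"delta_rot": [0,0,0]},
    {"hand": 0,"xyz": [0.09,-0.1,7.3],"delta_rot": [0,0,0]},
    {"hand": 0,"xyz": [0.09,-0.1,7.3],"delta_rot": [0,0,0]},
    {"hand": 0,"xyz": [0.09,-0.1,7.3],"delta_rot": [0,0,0]},
    {"hand": 0,"xyz": [0.09,-0.1,7.3],"delta_rot": [0,0,0]},
    {"hand": 0,"xyz": [0.09,-0.1,7.3],"delta_rot": [0,0,0]}
  ]
}}

```text
clock: 18.93
position: [442.1, 129.1, 39.3]
ee_rot: [-0.0, 1.0, 0.001, 0.001]
contact_force: [-1.2, 0.2, 5.4]
gripper_width: 47.3
```

```bash
python3 -c "
from h import *
avg(2)
p=get_image('scene');cv2.imwrite('pics/s12.png',cv2.resize(p['frame'][150:270,160:320],None,fx=5,fy=5))
"
```

```text
avg [442.1 129.1  39.3] sd [0. 0. 0.]
```

View pics/s12.png

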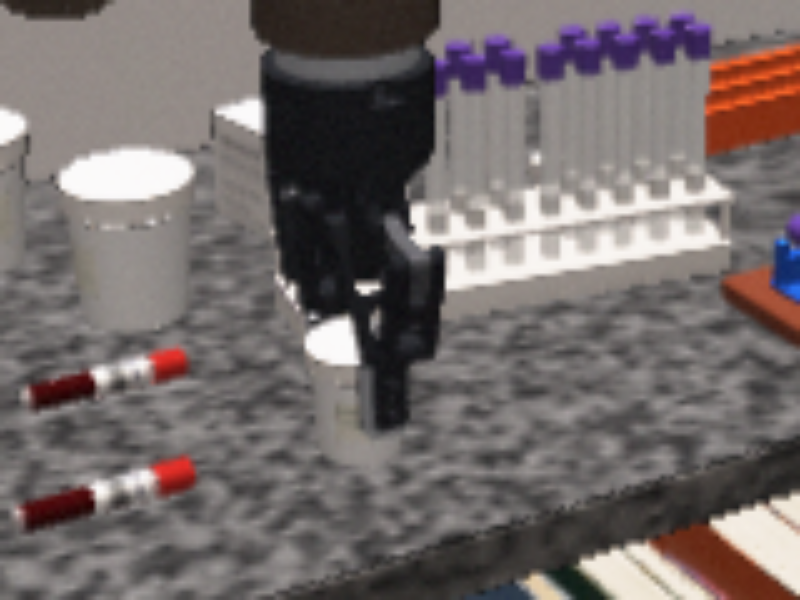

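The cup is held (47 mm opening on the lid). Lift and carry it to the wide ring.

Request:
{"fn": "apply_moves", "kwargs": {
  "steps": [
    {"hand": 0,"xyz": [0,0,-3],"delta_rot": [0,0,0]},
    {"hand": 0,"xyz": [0,0,-6.5],"delta_rot": [0,0,0]},
    {"hand": 0,"xyz": [0.3,-3,-9],"delta_rot": [0,0,0]},
    {"hand": 0,"xyz": [1.1,-33,-9],"delta_rot": [0,0,0]},
    {"hand": 0,"xyz": [1.1,-33,-9],"delta_rot": [0,0,0]},
    {"hand": 0,"xyz": [1.1,-33,-9],"delta_rot": [0,0,0]},
    {"hand": 0,"xyz": [1.1,-33,-9],"delta_rot": [0,0,0]},
    {"hand": 0,"xyz": [1.1,-33,-9],"delta_rot": [0,0,0]},
    {"hand": 0,"xyz": [1.1,-33,-9],"delta_rot": [0,0,0]},
    {"hand": 0,"xyz": [1.1,-33,-9],"delta_rot": [0,0,0]},
    {"hand": 0,"xyz": [1.1,-33,-9],"delta_rot": [0,0,0]},
    {"hand": 0,"xyz": [1.1,-33,-9],"delta_rot": [0,0,0]}
  ]
}}

```text
clock: 20.08
position: [430.1, -203.9, 128.2]
ee_rot: [0.002, 1.0, -0.0, 0.001]
contact_force: [0.2, 0.3, -1.3]
gripper_width: 47.4
```

Request:
{"fn": "apply_moves", "kwargs": {
  "steps": [
    {"hand": 0,"xyz": [0,0,0],"delta_rot": [0,0,0]},
    {"hand": 0,"xyz": [0,0,0],"delta_rot": [0,0,0]},
    {"hand": 0,"xyz": [0,0,0],"delta_rot": [0,0,0]}
  ]
}}

```text
clock: 20.33
position: [430.6, -200.3, 128.0]
ee_rot: [-0.001, 1.0, 0.0, 0.0]
contact_force: [-0.7, 0.0, 0.0]
gripper_width: 47.3
```

```bash
python3 -c "
from h import *
avg(2)
go(430.7,-201.5,75,3.1416)
p=get_image('scene');cv2.imwrite('pics/s13.png',cv2.resize(p['frame'][130:250,260:420],None,fx=5,fy=5))
"
```

```text
avg [ 430.7 -200.2  127.9] sd [0. 0. 0.]
shift cm [-0.   -0.12  5.29] rot [0.    0.    0.003] alt [-0.068 -0.666 -6.245] rows 2.0 now [ 430.7 -200.3  127.9] yaw -3.139 w 47.2 t 20.4333 F [ 0.6 -0.  -0.9] j [-0.09  0.27 -0.52 -0.   -0.78  0.09]
```

View pics/s13.png

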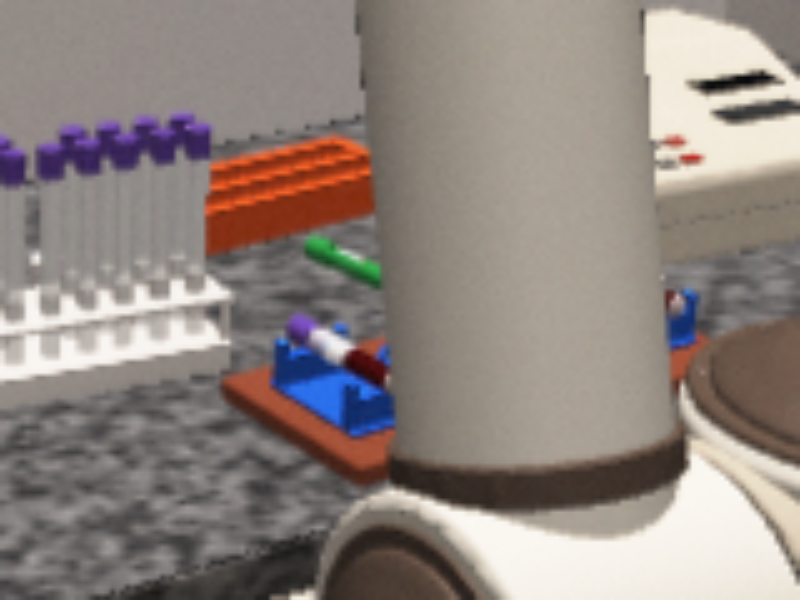

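Request:
{"fn": "apply_moves", "kwargs": {
  "steps": [
    {"hand": 0,"xyz": [0,-0.12,2.5],"delta_rot": [0,0,0]},
    {"hand": 0,"xyz": [0,-0.12,5],"delta_rot": [0,0,0]},
    {"hand": 0,"xyz": [0,-0.12,6.3],"delta_rot": [0,0,0]},
    {"hand": 0,"xyz": [0,-0.12,6.8],"delta_rot": [0,0,0]},
    {"hand": 0,"xyz": [0,-0.12,6.9],"delta_rot": [0,0,0]},
    {"hand": 0,"xyz": [0,-0.12,6.9],"delta_rot": [0,0,0]},
    {"hand": 0,"xyz": [0,-0.12,6.9],"delta_rot": [0,0,0]},
    {"hand": 0,"xyz": [0,-0.12,6.9],"delta_rot": [0,0,0]}
  ]
}}

```text
clock: 21.15
position: [431.3, -202.6, 59.7]
ee_rot: [-0.0, 1.0, -0.0, 0.001]
contact_force: [0.7, 0.6, -0.8]
gripper_width: 47.2
```

```bash
python3 -c "
from h import *
avg(2)
go(430.7,-201.5,57.5,3.1416)
"
```

```text
avg [ 431.1 -202.7   59.6] sd [0.1 0.  0.1]
shift cm [0.03 0.12 0.2 ] rot [-0.     0.002  0.   ] alt [ 0.712 -6.124 -1.2  ] rows 1.0 now [ 431.  -202.7   59.5] yaw -3.141 w 47.3 t 21.25 F [ 0.6 -0.2 -1.1] j [-0.1   0.38 -0.59  0.   -0.59  0.1 ]
```

Request:
{"fn": "apply_moves", "kwargs": {
  "steps": [
    {"hand": 0,"xyz": [0,0.12,0.18],"delta_rot": [0,0,0]},
    {"hand": 0,"xyz": [0,0.12,0.18],"delta_rot": [0,0,0]},
    {"hand": 0,"xyz": [0,0.12,0.18],"delta_rot": [0,0,0]},
    {"hand": 0,"xyz": [0,0.12,0.18],"delta_rot": [0,0,0]},
    {"hand": 0.95,"xyz": [0,0.12,0.18],"delta_rot": [0,0,0]},
    {"hand": 0.95,"xyz": [0,0.12,0.18],"delta_rot": [0,0,0]},
    {"hand": 0.95,"xyz": [0,0.12,0.18],"delta_rot": [0,0,0]},
    {"hand": 0.95,"xyz": [0,0.12,0.18],"delta_rot": [0,0,0]},
    {"hand": 0.95,"xyz": [0,0.12,-2.5],"delta_rot": [0,0,0]},
    {"hand": 0.95,"xyz": [0,0.12,-6],"delta_rot": [0,0,0]},
    {"hand": 0.95,"xyz": [0,0.12,-10],"delta_rot": [0,0,0]},
    {"hand": 0.95,"xyz": [0,0.12,-13],"delta_rot": [0,0,0]}
  ]
}}

```text
clock: 22.25
position: [430.8, -201.6, 191.4]
ee_rot: [-0.0, 1.0, -0.0, 0.001]
contact_force: [1.0, -0.4, 0.2]
gripper_width: 81.3
```

```bash
python3 -c "
from h import *
for Y in (3.1416,2.6):go(613,291.5,170,Y)
p=get_image('top');cv2.imwrite('pics/t14.png',cv2.resize(p['frame'][200:280,260:400],None,fx=5,fy=5))
"
```

```text
shift cm [-18.25  49.3    2.13] rot [-0.001  0.002  0.001] alt [ 2.344 -5.457 -2.044] rows 13.0 now [ 430.8 -201.6  191.4] yaw -3.141 w 81.3 t 22.25 F [ 1.  -0.4  0.2] j [-0.09  0.19 -0.44  0.   -0.94  0.1 ]
shift cm [-18.25  49.3    2.13] rot [-0.     0.002  0.542] alt [ 3.000e-03 -2.100e-02 -5.741e+00] rows 13.0 now [ 430.8 -201.6  191.4] yaw -3.141 w 81.3 t 22.25 F [ 1.  -0.4  0.2] j [-0.09  0.19 -0.44  0.   -0.94  0.1 ]
```

View pics/t14.png

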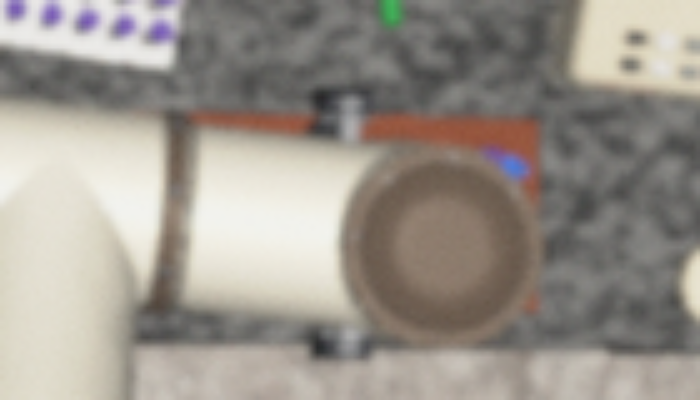

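The wrist hides the cup in this view, so I will check it after moving away. Going high over the rack to the vial.

Request:
{"fn": "apply_moves", "kwargs": {
  "steps": [
    {"hand": 0.55,"xyz": [0,2,-3.5],"delta_rot": [0,0,0]},
    {"hand": 0.55,"xyz": [-18.25,49.3,-6],"delta_rot": [0,0,0]},
    {"hand": 0.55,"xyz": [-18.25,49.3,-6],"delta_rot": [0,0,0]},
    {"hand": 0.55,"xyz": [-18.25,49.3,-6],"delta_rot": [0,0,0]},
    {"hand": 0.55,"xyz": [-18.25,49.3,-6],"delta_rot": [0,0,0]},
    {"hand": 0.55,"xyz": [-18.25,49.3,-6],"delta_rot": [0,0,0]},
    {"hand": 0.55,"xyz": [-18.25,49.3,-6],"delta_rot": [0,0,0]},
    {"hand": 0.55,"xyz": [-18.25,49.3,-6],"delta_rot": [0,0,0]},
    {"hand": 0.55,"xyz": [-18.25,49.3,-6],"delta_rot": [0,0,0]},
    {"hand": 0.55,"xyz": [-18.25,49.3,-6],"delta_rot": [0,0,0]},
    {"hand": 0.55,"xyz": [-18.25,49.3,-6],"delta_rot": [0,0,0]},
    {"hand": 0.55,"xyz": [-18.25,49.3,-6],"delta_rot": [0,0,0]}
  ]
}}

```text
clock: 23.3
position: [595.2, 247.7, 245.7]
ee_rot: [-0.0, 1.0, -0.0, -0.0]
contact_force: [1.5, 0.4, 0.2]
gripper_width: 47.3
```

Request:
{"fn": "apply_moves", "kwargs": {
  "steps": [
    {"hand": 0.55,"xyz": [0,0,0],"delta_rot": [0,0,0]},
    {"hand": 0.55,"xyz": [0,0,0],"delta_rot": [0,0,0]},
    {"hand": 0.55,"xyz": [0,0,0],"delta_rot": [0,0,0]}
  ]
}}

```text
clock: 23.55
position: [594.6, 245.6, 245.1]
ee_rot: [-0.0, 1.0, -0.001, -0.001]
contact_force: [-0.2, -0.0, -0.3]
gripper_width: 47.3
```

```bash
python3 -c "
from h import *
go(613,291.5,120,3.1416)
p=get_image('top');cv2.imwrite('pics/t15.png',cv2.resize(p['frame'][200:280,260:400],None,fx=5,fy=5))
"
```

```text
shift cm [-1.87  4.6  12.5 ] rot [-0.001 -0.002  0.001] alt [ 3.127  5.181 -1.681] rows 4.0 now [594.6 245.6 245.1] yaw -3.141 w 47.3 t 23.55 F [-0.2 -0.  -0.3] j [ 0.64  0.42  0.05 -0.   -1.2  -0.64]
```

View pics/t15.png

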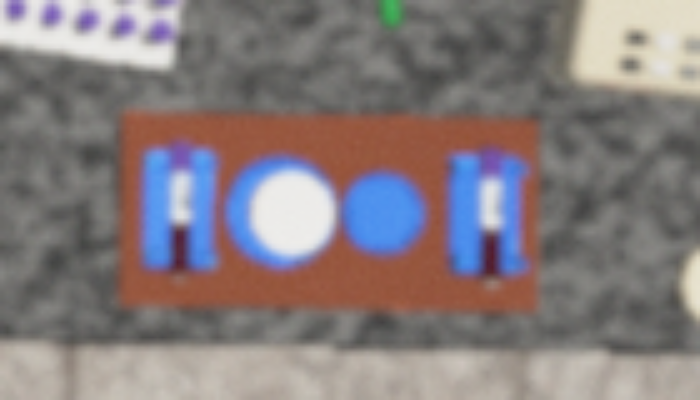

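```bash
python3 -c "
from h import *
p=get_image('top');g=p['frame'].astype(int)
m=(g.min(2)>160).astype(np.uint8);m[:225]=0;m[262:]=0;m[:,:305]=0;m[:,335:]=0
n,l,s,c=cv2.connectedComponentsWithStats(m);i=1+s[1:,4].argmax();print(s[i],c[i],w(p,*c[i],73))
for z in (24,18):print(proj(p,(430.7,-201.5,z)))
print(w(p,260-.4+280/5,200-.4+212/5,22))
"
```

```text
[310 234  17  17 237] [317.99156118 242.18565401] [ 430.89085967 -201.62187332   73.        ]
(np.float64(315.6997907035278), np.float64(241.7795362919038))
(np.float64(315.43442058506577), np.float64(241.72412405415167))
[ 429.96760063 -201.47453077   22.        ]
```

Request:
{"fn": "apply_moves", "kwargs": {
  "steps": [
    {"hand": 0.55,"xyz": [-1.85,4.6,3],"delta_rot": [0,0,0]},
    {"hand": 0.55,"xyz": [-1.85,4.6,6],"delta_rot": [0,0,0]},
    {"hand": 0.55,"xyz": [-1.85,4.6,9.5],"delta_rot": [0,0,0]},
    {"hand": 0.55,"xyz": [-1.85,4.6,12.5],"delta_rot": [0,0,0]},
    {"hand": 0.55,"xyz": [-1.85,4.6,12.5],"delta_rot": [0,0,0]},
    {"hand": 0.55,"xyz": [-1.85,4.6,12.5],"delta_rot": [0,0,0]},
    {"hand": 0.55,"xyz": [-1.85,4.6,12.5],"delta_rot": [0,0,0]},
    {"hand": 0.55,"xyz": [-1.85,4.6,12.5],"delta_rot": [0,0,0]},
    {"hand": 0.55,"xyz": [-1.85,4.6,12.5],"delta_rot": [0,0,0]}
  ]
}}

```text
clock: 24.4
position: [614.8, 292.1, 124.4]
ee_rot: [-0.0, 1.0, 0.002, 0.002]
contact_force: [-0.4, 0.8, 0.6]
gripper_width: 47.0
```

```bash
python3 -c "
from h import *
avg(2);go(613,291.5,35,3.1416)
p=get_image('scene');cv2.imwrite('pics/s16.png',cv2.resize(p['frame'][130:270,80:260],None,fx=4.2,fy=4.2))
"
```

```text
avg [614.4 292.  123.7] sd [0.1 0.  0.3]
shift cm [ 0.15 -0.07  8.84] rot [0.002 0.003 0.   ] alt [-3.765 -5.018 -0.282] rows 3.0 now [614.2 292.  123.4] yaw -3.141 w 46.8 t 24.5 F [ 0.5  0.7 -0.2] j [ 0.68  0.58 -0.01  0.   -0.98 -0.68]
```

View pics/s16.png

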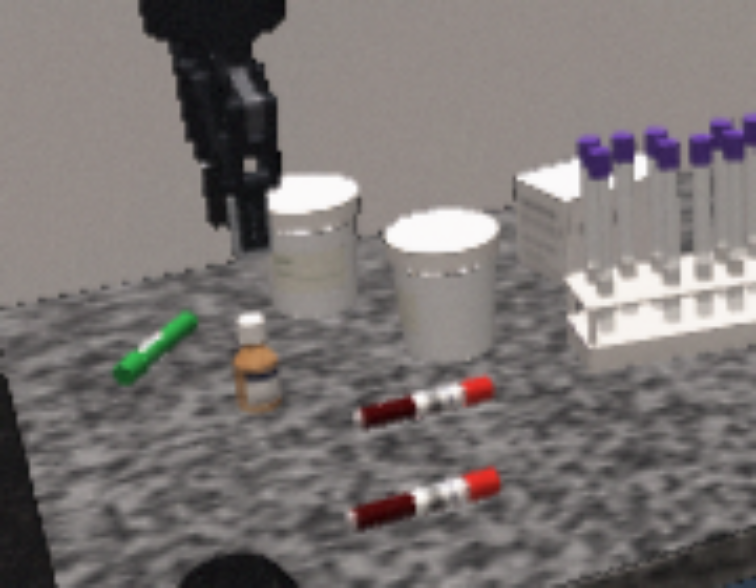

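The cup is centred in the wide ring (430.9, -201.6). The vial stands at crop (258,380), under the gripper. Descending.

Request:
{"fn": "apply_moves", "kwargs": {
  "steps": [
    {"hand": 0.55,"xyz": [0.1,-0.03,3],"delta_rot": [0,0,0]},
    {"hand": 0.55,"xyz": [0.1,-0.03,6],"delta_rot": [0,0,0]},
    {"hand": 0.55,"xyz": [0.1,-0.03,8.9],"delta_rot": [0,0,0]},
    {"hand": 0.55,"xyz": [0.1,-0.03,8.9],"delta_rot": [0,0,0]},
    {"hand": 0.55,"xyz": [0.1,-0.03,8.9],"delta_rot": [0,0,0]},
    {"hand": 0,"xyz": [0.1,-0.03,8.9],"delta_rot": [0,0,0]},
    {"hand": 0,"xyz": [0.1,-0.03,8.9],"delta_rot": [0,0,0]},
    {"hand": 0,"xyz": [0.1,-0.03,8.9],"delta_rot": [0,0,0]},
    {"hand": 0,"xyz": [0.1,-0.03,8.9],"delta_rot": [0,0,0]},
    {"hand": 0,"xyz": [0.1,-0.03,8.9],"delta_rot": [0,0,0]},
    {"hand": 0,"xyz": [0.1,-0.03,8.9],"delta_rot": [0,0,0]},
    {"hand": 0,"xyz": [0.1,-0.03,8.9],"delta_rot": [0,0,0]}
  ]
}}

```text
clock: 25.55
position: [614.1, 292.5, 35.3]
ee_rot: [-0.001, 1.0, 0.001, 0.002]
contact_force: [-0.1, 0.9, 6.7]
gripper_width: 22.9
```

```bash
python3 -c "
from h import *
avg(2)
p=get_image('scene');cv2.imwrite('pics/s17.png',cv2.resize(p['frame'][130:270,80:260],None,fx=4.2,fy=4.2))
"
```

```text
avg [614.  292.5  35.2] sd [0. 0. 0.]
```

View pics/s17.png

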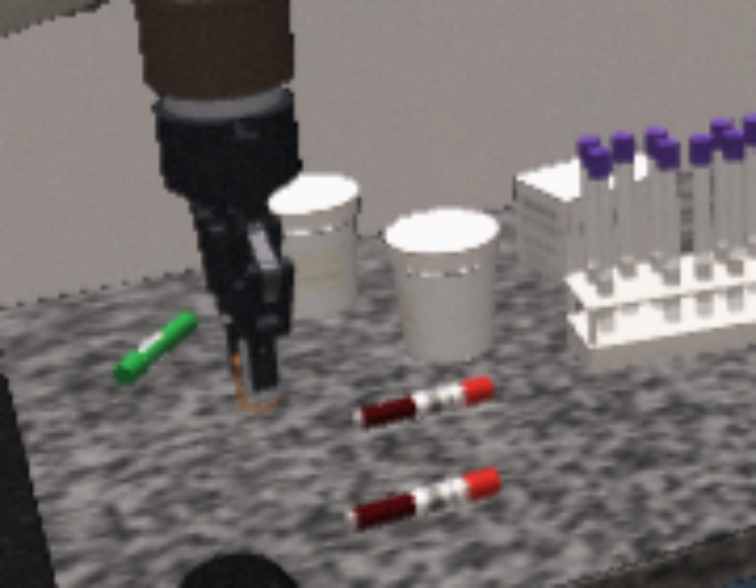

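The vial is gripped, with the amber body between the pads. Lift high and carry it over to the small ring.

Request:
{"fn": "apply_moves", "kwargs": {
  "steps": [
    {"hand": 0,"xyz": [0,0,-3],"delta_rot": [0,0,0]},
    {"hand": 0,"xyz": [0,0,-7],"delta_rot": [0,0,0]},
    {"hand": 0,"xyz": [0,0,-11],"delta_rot": [0,0,0]},
    {"hand": 0,"xyz": [0,0,-15],"delta_rot": [0,0,0]},
    {"hand": 0,"xyz": [0,0,-19],"delta_rot": [0,0,0]},
    {"hand": 0,"xyz": [1,-3,-21],"delta_rot": [0,0,0]},
    {"hand": 0,"xyz": [18.3,-55.7,-21],"delta_rot": [0,0,0]},
    {"hand": 0,"xyz": [18.3,-55.7,-21],"delta_rot": [0,0,0]},
    {"hand": 0,"xyz": [18.3,-55.7,-21],"delta_rot": [0,0,0]},
    {"hand": 0,"xyz": [18.3,-55.7,-21],"delta_rot": [0,0,0]},
    {"hand": 0,"xyz": [18.3,-55.7,-21],"delta_rot": [0,0,0]},
    {"hand": 0,"xyz": [18.3,-55.7,-21],"delta_rot": [0,0,0]}
  ]
}}

```text
clock: 26.7
position: [523.4, 22.1, 243.0]
ee_rot: [-0.0, 1.0, 0.0, 0.001]
contact_force: [0.7, -0.3, 0.3]
gripper_width: 23.1
```

```bash
python3 -c "
from h import *
go(430.7,-264.5,240,3.1416)
"
```

```text
shift cm [  9.29 -28.66   0.27] rot [0.001 0.001 0.001] alt [-2.285 -4.997 -3.044] rows 8.0 now [523.4  22.1 243. ] yaw -3.141 w 23.1 t 26.7 F [ 0.7 -0.3  0.3] j [ 0.35  0.22 -0.25 -0.   -1.09 -0.35]
```

Request:
{"fn": "apply_moves", "kwargs": {
  "steps": [
    {"hand": 0,"xyz": [9.2,-28.2,0],"delta_rot": [0,0,0]},
    {"hand": 0,"xyz": [9.2,-28.2,0],"delta_rot": [0,0,0]},
    {"hand": 0,"xyz": [9.2,-28.2,0],"delta_rot": [0,0,0]},
    {"hand": 0,"xyz": [9.2,-28.2,0],"delta_rot": [0,0,0]},
    {"hand": 0,"xyz": [9.2,-28.2,0],"delta_rot": [0,0,0]},
    {"hand": 0,"xyz": [9.2,-28.2,0],"delta_rot": [0,0,0]},
    {"hand": 0,"xyz": [9.2,-28.2,0],"delta_rot": [0,0,0]},
    {"hand": 0,"xyz": [9.2,-28.2,4],"delta_rot": [0,0,0]},
    {"hand": 0,"xyz": [9.2,-28.2,8],"delta_rot": [0,0,0]},
    {"hand": 0,"xyz": [9.2,-28.2,11],"delta_rot": [0,0,0]},
    {"hand": 0,"xyz": [9.2,-28.2,11],"delta_rot": [0,0,0]},
    {"hand": 0,"xyz": [9.2,-28.2,11],"delta_rot": [0,0,0]}
  ]
}}

```text
clock: 27.7
position: [432.2, -258.3, 132.0]
ee_rot: [-0.0, 1.0, 0.0, -0.001]
contact_force: [0.5, -0.4, 0.5]
gripper_width: 22.9
```

```bash
python3 -c "
from h import *
avg(3);go(430.7,-264.5,100,3.1416)
p=get_image('scene');cv2.imwrite('pics/s18.png',cv2.resize(p['frame'][100:250,260:460],None,fx=4,fy=4))
"
```

```text
avg [ 434.3 -258.5  134.4] sd [0.4 0.  0.5]
shift cm [ 0.41 -0.6   3.49] rot [-0.002  0.005  0.001] alt [ 1.948 -5.742 -1.626] rows 1.0 now [ 434.7 -258.5  134.9] yaw -3.14 w 23.0 t 27.85 F [-0.1 -0.6 -0.4] j [-0.21  0.31 -0.45  0.   -0.81  0.22]
```

View pics/s18.png

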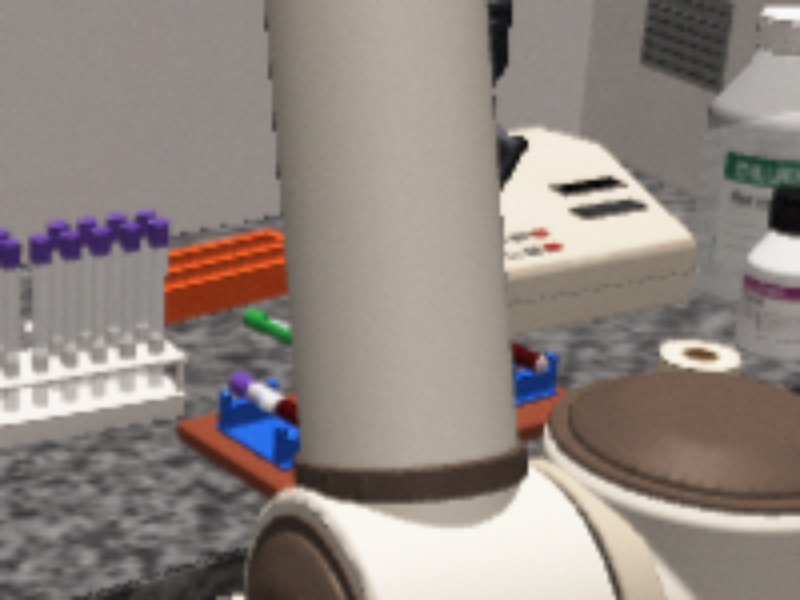

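Request:
{"fn": "apply_moves", "kwargs": {
  "steps": [
    {"hand": 0,"xyz": [0.3,-0.6,2],"delta_rot": [0,0,0]},
    {"hand": 0,"xyz": [0.3,-0.6,3.8],"delta_rot": [0,0,0]},
    {"hand": 0,"xyz": [0.3,-0.6,3.8],"delta_rot": [0,0,0]},
    {"hand": 0,"xyz": [0.3,-0.6,3.8],"delta_rot": [0,0,0]},
    {"hand": 0,"xyz": [0.3,-0.6,3.8],"delta_rot": [0,0,0]},
    {"hand": 0,"xyz": [0.3,-0.6,3.8],"delta_rot": [0,0,0]},
    {"hand": 0,"xyz": [0.3,-0.6,3.8],"delta_rot": [0,0,0]},
    {"hand": 0,"xyz": [0.3,-0.6,3.8],"delta_rot": [0,0,0]}
  ]
}}

```text
clock: 28.57
position: [430.3, -264.2, 95.2]
ee_rot: [-0.0, 1.0, -0.0, 0.001]
contact_force: [0.4, 0.1, 0.2]
gripper_width: 22.8
```

```bash
python3 -c "
from h import *
avg(2);go(430.7,-264.5,54.5,3.1416)
"
```

```text
avg [ 430.1 -264.2   94.9] sd [0.1 0.  0.1]
shift cm [-0.06 -0.03  4.03] rot [-0.     0.001  0.   ] alt [ 1.455 -5.538 -2.585] rows 1.0 now [ 430.  -264.2   94.8] yaw -3.141 w 22.8 t 28.6667 F [-0.2 -0.5  0.2] j [-0.23  0.36 -0.49  0.   -0.72  0.23]
```

Request:
{"fn": "apply_moves", "kwargs": {
  "steps": [
    {"hand": 0,"xyz": [-0.05,-0.03,1.5],"delta_rot": [0,0,0]},
    {"hand": 0,"xyz": [-0.05,-0.03,3],"delta_rot": [0,0,0]},
    {"hand": 0,"xyz": [-0.05,-0.03,3.8],"delta_rot": [0,0,0]},
    {"hand": 0,"xyz": [-0.05,-0.03,3.95],"delta_rot": [0,0,0]},
    {"hand": 0,"xyz": [-0.05,-0.03,3.95],"delta_rot": [0,0,0]},
    {"hand": 0,"xyz": [-0.05,-0.03,3.95],"delta_rot": [0,0,0]},
    {"hand": 0,"xyz": [-0.05,-0.03,3.95],"delta_rot": [0,0,0]},
    {"hand": 0,"xyz": [-0.05,-0.03,3.95],"delta_rot": [0,0,0]}
  ]
}}

```text
clock: 29.33
position: [430.7, -264.6, 55.5]
ee_rot: [-0.0, 1.0, -0.0, 0.001]
contact_force: [-0.4, 0.0, -0.3]
gripper_width: 23.5
```

```bash
python3 -c "
from h import *
avg(2);go(430.7,-264.5,53.5,3.1416)
"
```

```text
avg [ 430.6 -264.5   55.4] sd [0. 0. 0.]
shift cm [-0.01  0.    0.18] rot [-0.     0.001  0.   ] alt [ 1.521 -5.804 -1.86 ] rows 1.0 now [ 430.6 -264.5   55.3] yaw -3.141 w 23.2 t 29.4333 F [ 0.4  0.2 -0.2] j [-0.23  0.43 -0.52  0.   -0.62  0.23]
```

Request:
{"fn": "apply_moves", "kwargs": {
  "steps": [
    {"hand": 0,"xyz": [0,0,0.18],"delta_rot": [0,0,0]},
    {"hand": 0,"xyz": [0,0,0.18],"delta_rot": [0,0,0]},
    {"hand": 0,"xyz": [0,0,0.18],"delta_rot": [0,0,0]},
    {"hand": 0,"xyz": [0,0,0.18],"delta_rot": [0,0,0]},
    {"hand": 0.6,"xyz": [0,0,0.18],"delta_rot": [0,0,0]},
    {"hand": 0.6,"xyz": [0,0,0.18],"delta_rot": [0,0,0]},
    {"hand": 0.6,"xyz": [0,0,0.18],"delta_rot": [0,0,0]},
    {"hand": 0.6,"xyz": [0,0,0.18],"delta_rot": [0,0,0]},
    {"hand": 0.6,"xyz": [0,0,-2.5],"delta_rot": [0,0,0]},
    {"hand": 0.6,"xyz": [0,0,-6],"delta_rot": [0,0,0]},
    {"hand": 0.6,"xyz": [0,0,-10],"delta_rot": [0,0,0]},
    {"hand": 0.6,"xyz": [0,0,-14],"delta_rot": [0,0,0]}
  ]
}}

```text
clock: 30.43
position: [429.5, -264.3, 195.9]
ee_rot: [-0.0, 1.0, 0.0, -0.001]
contact_force: [0.9, -0.8, -0.2]
gripper_width: 51.0
```

Request:
{"fn": "apply_moves", "kwargs": {
  "steps": [
    {"hand": 0.6,"xyz": [0,4,-2],"delta_rot": [0,0,0]},
    {"hand": 0.6,"xyz": [0,8,-4],"delta_rot": [0,0,0]},
    {"hand": 0.6,"xyz": [0,33,-4],"delta_rot": [0,0,0]},
    {"hand": 0.6,"xyz": [0,33,-4],"delta_rot": [0,0,0]},
    {"hand": 0.6,"xyz": [0,33,-4],"delta_rot": [0,0,0]},
    {"hand": 0.6,"xyz": [0,33,-4],"delta_rot": [0,0,0]},
    {"hand": 0.6,"xyz": [0,33,-4],"delta_rot": [0,0,0]},
    {"hand": 0.6,"xyz": [0,33,-4],"delta_rot": [0,0,0]},
    {"hand": 0.6,"xyz": [0,33,-4],"delta_rot": [0,0,0]},
    {"hand": 0.6,"xyz": [0,33,-4],"delta_rot": [0,0,0]},
    {"hand": 0.6,"xyz": [0,33,-4],"delta_rot": [0,0,0]}
  ]
}}

```text
clock: 31.35
position: [429.8, 65.6, 234.5]
ee_rot: [-0.001, 1.0, -0.0, -0.0]
contact_force: [0.4, -0.4, 0.4]
gripper_width: 51.0
```

```bash
python3 -c "
from h import *
p=get_image('top');cv2.imwrite('pics/t19.png',cv2.resize(p['frame'][195:280,110:380],None,fx=2.95,fy=2.95,interpolation=cv2.INTER_CUBIC))
cv2.imwrite('pics/t19b.png',cv2.resize(p['frame'][215:270,275:380],None,fx=7.5,fy=7.5,interpolation=cv2.INTER_CUBIC))
q=get_image('scene');cv2.imwrite('pics/s19.png',cv2.resize(q['frame'][150:250,260:420],None,fx=5,fy=5,interpolation=cv2.INTER_CUBIC))
g=p['frame'].astype(int);m=(g.min(2)>160).astype(np.uint8);m[:225]=0;m[262:]=0;m[:,:285]=0;m[:,365:]=0
n,l,s,c=cv2.connectedComponentsWithStats(m)
for i in range(1,n):
  if s[i,4]>5:print(s[i],c[i].round(1),*[w(p,*c[i],z)[:2].round(1) for z in(73,76,49)])
m=((g.max(2)-g.min(2)>35)&(g[...,0]<150)|(g.min(2)>165))
for nm,z in(('red_1',9),):
  for P in(p,q):
    for r in nets.pinpoint(P,nm)[:4]:print(r['xyz'].round() if hasattr(r['xyz'],'round') else r['xyz'],r['confidence'])
print(telemetry.read_state()['clock'])
"
```

```text
[294 234   4  11  41] [295.5 239.1] [ 438.6 -134.7] [ 438.7 -134.5] [ 438.1 -137. ]
[310 234  17  17 238] [318.  242.2] [ 431.  -201.6] [ 431.1 -201.2] [ 430.4 -205. ]
[356 236   4  10  39] [357.5 240.4] [ 438.5 -319.3] [ 438.6 -318.7] [ 438.  -324.7]
[337 240   5   7  28] [338.9 242.7] [ 430.6 -263.9] [ 430.6 -263.4] [ 429.9 -268.4]
[584.2, -270.9, -1.8] 0.7
[710.3, 329.6, -0.9] 0.58
[552.5, 211.8, -1.1] 0.56
[445.2, 253.3, 0.4] 0.55
[548.3, 210.4, 4.0] 0.55
[449.1, 254.5, -0.8] 0.52
[705.9, 330.4, 0.7] 0.51
[584.5, -267.0, -1.8] 0.46
31.55
```

View pics/t19b.png

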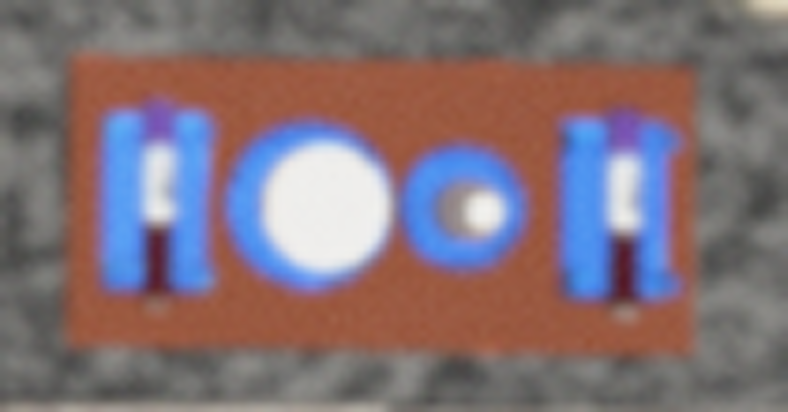

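View pics/s19.png

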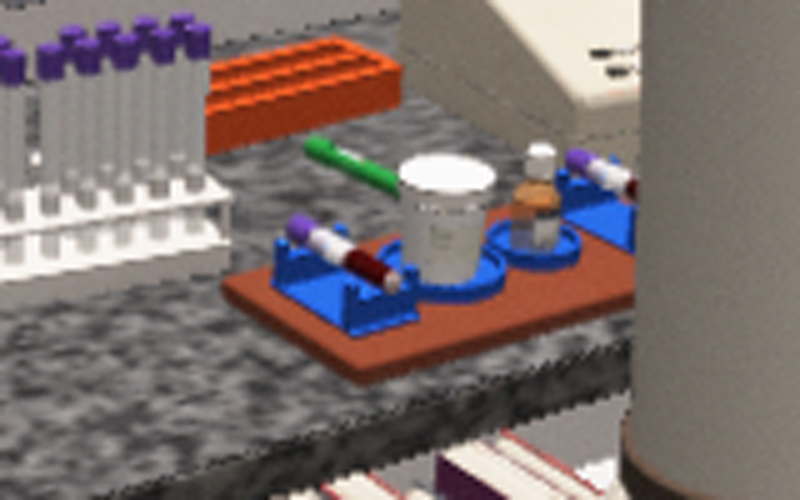

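View pics/t19.png

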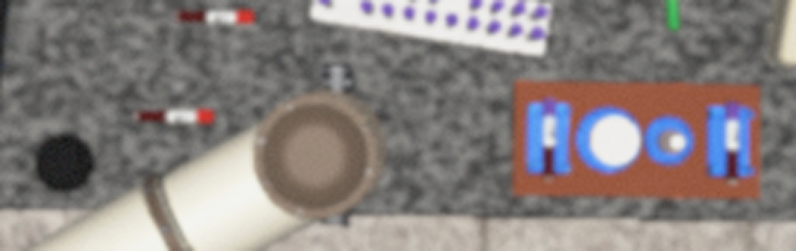

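Top and scene views show both tubes lying across their cradles (crop (157,205) and (625,215)). The cup stands in the wide ring and the vial in the small one, and both red tubes are where they started. I let the arm settle and hand in.

Request:
{"fn": "apply_moves", "kwargs": {
  "steps": [
    {"hand": 0.6,"xyz": [0,0,0],"delta_rot": [0,0,0]},
    {"hand": 0.6,"xyz": [0,0,0],"delta_rot": [0,0,0]},
    {"hand": 0.6,"xyz": [0,0,0],"delta_rot": [0,0,0]},
    {"hand": 0.6,"xyz": [0,0,0],"delta_rot": [0,0,0]},
    {"hand": 0.6,"xyz": [0,0,0],"delta_rot": [0,0,0]},
    {"hand": 0.6,"xyz": [0,0,0],"delta_rot": [0,0,0]}
  ]
}}

```text
clock: 32.05
position: [430.2, 65.5, 234.8]
ee_rot: [-0.0, 1.0, 0.0, 0.0]
contact_force: [-0.5, -0.0, 0.8]
gripper_width: 51.7
```

```bash
python3 -c "
from bench import workorder
print(workorder.job_done())"
```

```text
the job is handed in; nothing more can be done
None
```

I made up the tray and handed it in at about 32 s of the 112 s allowed; the hand-in reports no verdict. Both purple-stoppered tubes lie across the two cradles. The smallest of the three cup look-alikes stands in the wide ring, and the vial in the small ring.

- **Tubes:** in the last pictures both lie level on both bars, within about 2 mm of their cradle's middle by eye.
- **Cup and vial:** measured from the top view, the cup is about 1 mm from its ring's centre and the vial cap about 1 mm from its own. Both look upright.
- **Red tubes:** their positions match the starting ones within the networks' roughly 4 mm accuracy. They and the green look-alikes were not touched.
- **Forces and clearance:** the highest contact force I read was about 20 N, when the second tube was pressed onto its seat; I eased off before letting go. The arm ended well clear of everything.

No check failed. The only disagreements were a few false detections from the networks, such as the green tubes reported as red, which I ruled out in the pictures.

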